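Dry the wooden stands: walk the chest to the hot-air unit, load it and switch the heat on

TASK

Walk the heavy drying chest back until it stands flush against the hot-air unit, its whole far side touching and roughly centred on the outlet: push in short strokes, in turn, on the bare steel at its two near corners, never on the glass window or the lid's tab, and never let it swing more than 20 degrees off square with the unit. Then lift the lid right back until it rests on its stop, stand every small wooden stand upright on the chest's floor (there are two to four), and shut the lid. Last, turn the heat selector on the console to the fourth click clockwise from off, with the chest still flush and the other things on the table left where they are.

Things in the scene. Friction and masses are not known exactly. Their poses are not given: they have to be found in the camera images.
- chest: heavy (2.7 kg) flat-bottomed white steel drying chest standing loose on the table; outside 170 (its x, near to far) x 270 (its y) x 98 mm high without the lid. It slides with friction about 0.6: 12 to 20 N on one near corner slides that corner ahead and turns the chest about the other (a brisk start peaks above 30 N). Origin: centre of its underside; x points to its far side, towards the hot-air unit, y to its left, z up
- far_corner_left (a point): far left bottom corner of the chest (85 mm far, 135 mm left of its origin). Axes as the chest
- far_corner_right (a point): far right bottom corner of the chest (85 mm far, 135 mm right of its origin). Axes as the chest
- chest_floor (a point): centre of the chest's inner floor, 34 mm above its underside; inside 150 (x) x 250 mm (y), walls 10 mm thick, 64 mm deep to the rim. Axes as the chest
- window: glass window in the middle of the chest's near face (towards the robot), 160 mm wide, 72 mm high (18 to 90 mm above the table), 3 mm proud of the steel; not to be pushed on. Left and right of it are the pushing places: bare steel strips 53 mm wide (82 to 135 mm either side of the middle), best pushed about 45 mm up. Origin: its centre; axes as the chest
- lid (a joint): lid of the chest (aluminium plate 170 x 270 x 10 mm, 0.34 kg with its tab, hinged along the far top edge): 0 shut, grows as it opens, rests on its stop at 1.70 rad, leaning back 0.13 rad past upright. A free hinge: let go below about 1.5 rad it falls shut, above 1.6 it falls back on its stop
- lid_hinge (a point): middle of the lid's hinge axis (the axis runs along the chest's y), at the far top edge, 98 mm above the table. Axes turn with the lid
- lid_tab: wooden pull tab on the lid's near edge, sticking 44 mm out over the near face, 44 mm wide (along y), 12 mm thick; its flat sides can be pinched from above with the lid shut and also with it open (it is then the lid's topmost part). Origin at its root on the lid's edge
- tab_grip (a point): the place to pinch the tab across its 44 mm width: 28 mm out from the lid's edge, 198 mm from the hinge axis (5 mm to the outer side of the line from the hinge), mid-thickness. Axes turn with the lid: at joint value 0 x points far and z up
- outlet (a point): the grey hot-air unit (120 x 300 x 82 mm high) is bolted to the table behind the chest; this is the middle of the foot of its near face (the outlet, framed by a gasket), on the table. x points into the unit, y left along the face: a chest corner is flush when its x in this frame is 0
- stand_round_mid (a point): small turned wooden stand, round, 46 mm across, 50 mm high, about 100 g; point at its centre, half-way up; z axis up along its height. May be absent
- stand_square_mid (a point): small square wooden stand, 42 x 42 mm, 46 mm high, about 90 g; point at its centre, half-way up; z axis up along its height; x and y square to its sides. May be absent
- stand_oblong_mid (a point): small oblong wooden stand on two feet, 58 mm (its x) x 40 mm (its y), 44 mm high, about 110 g; point at its centre, half-way up; z axis up along its height. May be absent
- stand_tall_mid (a point): small turned wooden stand, round and taller, 42 mm across, 54 mm high, about 90 g; point at its centre, half-way up; z axis up along its height. May be absent
- console: steel heat console bolted to the table at the right, 130 x 100 x 55 mm high, with the heat selector on its top. Origin: centre of its underside; seven marks lie round the selector 30 degrees apart, the long white one (off) towards the console's -x
- selector (a joint): heat selector with click stops every 30 degrees (0.524 rad): 0 is off, 0.524 the first click, 2.094 the fourth, 3.142 the sixth (end stop). Grows clockwise seen from above. About 0.1 N m turns it over a click; let go, it settles in the nearest one. It may be found at off or at one of the first two clicks
- selector_grip (a point): on the selector's axis, 88 mm above the table, half-way up the part to grip: an upright bar 14 mm thick, 46 mm long, from 68 to 100 mm above the table, over a round skirt 48 mm across. Axes turn with the selector: the bar lies along x, the white pointer at its -x end (at off it points to the console's -x)
- bowl: bystander: dark bowl, 96 mm across, 58 mm high; origin under its centre
- tape_measure: bystander: tape measure 66 x 36 x 62 mm; origin under its centre
- wax_tin: bystander: flat metal tin 44 mm across, 18 mm high, among the stands; origin under its centre
- oil_brush: bystander: brush lying on the table, 190 mm long along its x, 20 mm thick; origin under its middle
- sanding_block: bystander: black rubber sanding block 110 x 60 x 36 mm; origin under its centre
Things that resemble listed ones, but are neither listed nor needed, are in the scene too. Leave any purple look-alike of the part that bears stand_oblong_mid alone.

How it is judged:
On the way, in this order (a step that is already met when the one before it is completed fails the run):
1. the chest stands flush against the hot-air unit and at rest (x of each of far_corner_left, far_corner_right in the frame of outlet above -0.007 m and y of chest in the frame of outlet between -0.04 and 0.04 m and linear speed of chest below 0.01 m/s and value of joint lid below 0.04 rad), for 0.3 s.
2. the lid stands open on its stop, the chest still flush (x of each of far_corner_left, far_corner_right in the frame of outlet above -0.007 m and y of chest in the frame of outlet between -0.04 and 0.04 m and value of joint lid above 1.64 rad and velocity of joint lid below 0.2 rad/s), for 0.4 s.
3. every wooden stand stands upright on the chest's floor, the lid open (x of stand_round_mid in the frame of chest_floor between -0.075 and 0.075 m and y of stand_round_mid in the frame of chest_floor between -0.125 and 0.125 m and z of each of stand_round_mid, stand_square_mid, stand_oblong_mid, stand_tall_mid in the frame of chest_floor below 0.036 m and angle between each of stand_round_mid, stand_square_mid, stand_oblong_mid, stand_tall_mid's own z axis and vertical below 0.2 rad and x of stand_square_mid in the frame of chest_floor between -0.075 and 0.075 m and y of stand_square_mid in the frame of chest_floor between -0.125 and 0.125 m and x of stand_oblong_mid in the frame of chest_floor between -0.075 and 0.075 m and y of stand_oblong_mid in the frame of chest_floor between -0.125 and 0.125 m and x of stand_tall_mid in the frame of chest_floor between -0.075 and 0.075 m and y of stand_tall_mid in the frame of chest_floor between -0.125 and 0.125 m and value of joint lid above 1.4 rad), for 0.4 s.
4. the lid is shut over them (x of stand_round_mid in the frame of chest_floor between -0.075 and 0.075 m and y of stand_round_mid in the frame of chest_floor between -0.125 and 0.125 m and z of each of stand_round_mid, stand_square_mid, stand_oblong_mid, stand_tall_mid in the frame of chest_floor below 0.036 m and angle between each of stand_round_mid, stand_square_mid, stand_oblong_mid, stand_tall_mid's own z axis and vertical below 0.2 rad and x of stand_square_mid in the frame of chest_floor between -0.075 and 0.075 m and y of stand_square_mid in the frame of chest_floor between -0.125 and 0.125 m and x of stand_oblong_mid in the frame of chest_floor between -0.075 and 0.075 m and y of stand_oblong_mid in the frame of chest_floor between -0.125 and 0.125 m and x of stand_tall_mid in the frame of chest_floor between -0.075 and 0.075 m and y of stand_tall_mid in the frame of chest_floor between -0.125 and 0.125 m and value of joint lid below 0.04 rad), for 0.3 s.
5. the heat selector rests in the fourth click (value of joint selector between 1.944 and 2.244 rad), for 0.4 s.
At the end, for the whole second after the job is handed in: Chest's far corners within 7 mm of the hot-air unit's face, its middle within 40 mm of the outlet's; lid under 0.04 rad; every stand present upright (0.2 rad) on the chest's floor, not stacked; selector within 0.15 rad of the fourth click (2.094 rad); chest and selector at rest (all of step 4 and all of step 5 and x of each of far_corner_left, far_corner_right in the frame of outlet above -0.007 m and y of chest in the frame of outlet between -0.04 and 0.04 m and linear speed of chest below 0.01 m/s and velocity of joint selector below 0.1 rad/s); the robot touches nothing.
It fails at once if the glass window was pushed on (more than 2 N) (contact force between any of the fingers, the arm and window above 2 N).
It fails at once if the chest was pushed by the tab of its lid (more than 2 N while it is over 20 mm away from the hot-air unit) (x of each of far_corner_left, far_corner_right in the frame of outlet below -0.02 m and contact force between any of the fingers, the arm and lid_tab above 2 N).
It fails at once if the chest swung more than 20 degrees off square with the hot-air unit (angle between the x axis of chest and the x axis of outlet, either way round above 0.36 rad).
It fails at once if the chest was tipped up (angle between chest's own z axis and vertical above 0.15 rad).
It fails at once if a bystander was shoved more than 60 mm from its place (distance of any of bowl, tape_measure, wax_tin, oil_brush, sanding_block from where it was at the start of the episode above 0.06 m).
Of stand_round, stand_square, stand_oblong, stand_tall only 2 to 4 are there at a start; the rules pass over those that are not, and their reading is None.
At some moment in a run one of stand_round, stand_square, stand_oblong, stand_tall may be knocked a few centimetres aside while the robot is not near it.
It also fails if it takes over 210 s, if anything falls off the work surface, if the arm or the gripper's body presses on something with over 40 N, if the wrist force passes 120 N, or if a joint passes its speed limit or range.

ROBOT

A 6-joint arm with a two-finger parallel gripper is mounted at the origin on the work surface. World frame = base frame: x ahead of the robot, y to its left, z up, the work surface at z = 0. Lengths are in m, angles in rad, forces in N, time in s.
With the tool pointing down it reaches from about 0.35 to 0.775 m from the base axis. Payload 5.5 kg.
Tool frame: the origin (TCP) lies on the centre line of the jaws, within the pads' length; the fingertips stand 14 mm ahead of it and the grasp point (between the pads) lies 5 mm behind it; x points along the fingers, y is the direction in which the jaws open and shut, and the axes are right-handed (so a half turn about x gives the same grasp; the last joint's range is limited). The gripper opens to 85 mm and grips with 20 to 120 N. Pads are 22 mm wide; open, the fingers measure 114 mm over their backs; the gripper's body (76 mm by 85 mm) begins 54 mm behind the grasp point. The pads swing forward as they close: fully open they stand 13 mm farther back than shut.
Start: joints at [-1.455, 0.313, 0.046, 1.304, 0, 1.431], TCP at [0.145, -0.556, 0.245] pointing down, gripper open.
Joint ranges: [-2.76, 2.76], [-0.86, 1.69], [-1.03, 1.26], [-2.2, 2.34], [-1.47, 1.5], [-3.14, 3.14]. Speed limits (rad/s): [2.57, 2.57, 3.14, 3.14, 3.14, 3.14].

INTERFACE

Orientations are given as a unit quaternion [w, x, y, z].
In Python, from station import env, imaging gives the robot as it stands.
- The arm moves only by the tool jog_arm, never from a script. Its argument "steps" is a list of rows, each a list of 7 numbers: the shift along the tool's x, y, z in m, then the turn, a rotation vector about the tool's x, y, z in rad, then the closure, from 0 (fully open) to 1 (shut). In form: [[tx, ty, tz, wx, wy, wz, hand], ...]. A call has 1 to 12 rows; each row is the pose to reach, as a shift and turn from the pose commanded when the call began, along the tool's axes at that moment; what a row does not reach only later rows make up. A row lasts 1/8 s, in which the tool goes at most 62.5 mm and 10.7 degrees, less where a joint would pass 70% of its speed; a pose out of reach is approached as far as the arm can. A call with a gripper value outside its range is refused whole. The fingers move at their own pace and stop on an object; "newtons" is the grip in N (left out, the last holds). Time passes only in rows, so rows that repeat a pose let the fingers close. It gives the time, the measured TCP pose, the force and the opening at its end, in the units of the state.
- env.get_state(): the state, without advancing time (a new reading comes with each control period).
- imaging.snapshot(name): name is "scene" or "side" or "wrist"; returns a dict with "img" (384x512x3 uint8, red, green, blue), "range_z" (384x512 float32, m along the optical axis (not along the pixel's ray), 0 where there is no reading), "K" (3x3 intrinsics, pixels), "k1" (the pictures are not rectified: a ray, as slopes to the right and down, at radius r is drawn at 1 + k1 r^2 times it, then the intrinsics apply), "R" (3x3) and "t" (3): a world point X has camera coordinates R X + t; the wrist camera has in their place "mount" (4x4, takes a point from camera to tool coordinates, whose origin is the TCP and whose axes are the tool frame's). Camera axes: x right, y down, z forward; pixel columns grow to the right and rows downward; lengths in m; the calibration is good to about 2 mm. A picture is of the moment at which its call begins: read the wrist's pose just before it.
- env.hand_in(): hands the job in, once; it reports no verdict.
The state is a dict: "time_s": time; "joint_pos": joint angles; "dq": joint speeds; "tau": joint torques, N m; "ee_pos": TCP position; "orientation": TCP orientation; "wrist_force": force on the tool from outside, world axes, zero at the start; "ft_torque": the same for the moment, N m; "grip_width": finger opening in m.
Only numpy, scipy, OpenCV 4.12 (cv2) and the standard library are available. Lean on these libraries where they do the work, as an engineer would, in place of code of your own. Each camera call takes 0.05 s, during which the arm holds its last target.

## Working session

There is one attempt and no reset: what is moved stays moved. The work goes in short steps, Python scripts to look and compute and a tool call to move; the robot and the scene stay as the last step left them, time stands still between calls to the robot, and variables do not carry over. Pictures are saved under pics/ and viewed, and the job is handed in when it is done.

Besides the shell and the picture viewer there is one more tool, called in YAML: its name, and indented under it one key for each argument. jog_arm: Moves the arm, as the interface text tells. Its arguments: {"type":"object","properties":{"steps":{"type":"array","items":{"type":"array","items":{"type":"number"}}},"newtons":{"type":"number"}},"required":["steps"]}

```bash
ls; mkdir -p pics; python3 - <<'E'
from station import env, imaging
import cv2
print(env.get_state())
for n in ["scene","side","wrist"]:
    s=imaging.snapshot(n); cv2.imwrite(f"pics/a_{n}.png",s["img"][:,:,::-1]); print(n,s["K"],s["k1"],s.get("R"),s.get("t"),s.get("mount"))
E
```

```text
pics
{'time_s': 0.0, 'joint_pos': array([-1.45462174e+00,  3.14000278e-01,  4.49929180e-02,  1.30362284e+00,
       -1.35217163e-05,  1.43122844e+00]), 'dq': array([ 0.00045916, -0.00041175,  0.00024455,  0.00280778, -0.00084425,
        0.00034395]), 'tau': array([-5.23538856e-04, -4.80623496e+01,  2.98535639e+01,  1.91967847e-02,
       -1.16042784e-04, -7.48114584e-07]), 'ee_pos': array([ 0.14540169, -0.55580656,  0.24441464]), 'orientation': array([ 0.089524  ,  0.70133619,  0.09082076, -0.70133058]), 'wrist_force': array([0.2487246 , 0.7894467 , 0.15036897]), 'ft_torque': array([ 0.01983595, -0.01011917,  0.02279869]), 'grip_width': 0.08531631214965935}
scene [[418.61225408   0.         257.74223699]
 [  0.         418.61225408 193.90978425]
 [  0.           0.           1.        ]] 0.029979492428207726 [[ 0.81659499  0.57701568 -0.01501757]
 [ 0.43334749 -0.63004651 -0.64439999]
 [-0.38129067  0.51970598 -0.76454112]] [-0.3814146  -0.21546428  1.56672975] None
side [[472.8449377    0.         248.89517509]
 [  0.         472.8449377  190.42823635]
 [  0.           0.           1.        ]] -0.0833470669460708 [[-0.91855677 -0.39527406  0.00344584]
 [-0.29361305  0.67642367 -0.67545718]
 [ 0.26465985 -0.62145751 -0.73739116]] [0.4621458  0.25781201 1.20838182] None
wrist [[278.51093844   0.         255.29382343]
 [  0.         278.51093844 191.12430059]
 [  0.           0.           1.        ]] -0.02163495069361497 None None [[-4.40373634e-04 -2.88889421e-01  9.57362371e-01 -1.27398630e-01]
 [ 9.99999731e-01  4.35029677e-04  5.91258863e-04  1.65638450e-04]
 [-5.87289473e-04  9.57362373e-01  2.88889151e-01 -7.38307600e-02]
 [ 0.00000000e+00  0.00000000e+00  0.00000000e+00  1.00000000e+00]]
```

View pics/a_scene.png

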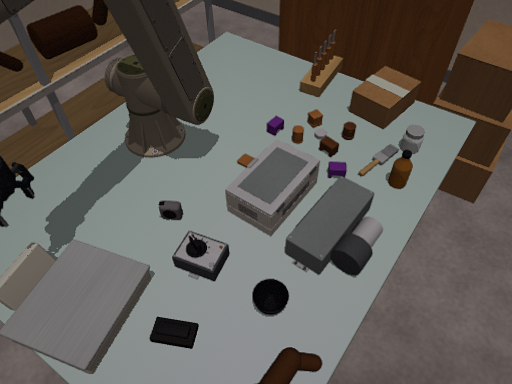

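View pics/a_side.png

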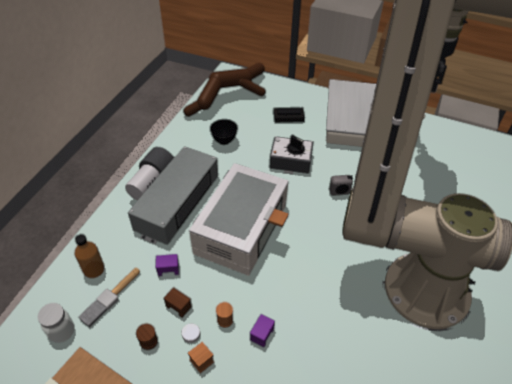

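View pics/a_wrist.png

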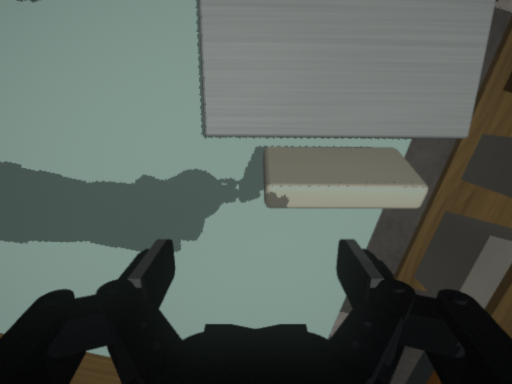

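```bash
cat > h.py <<'E'
import numpy as np, cv2
from scipy.spatial.transform import Rotation as Ro
from station import env, imaging
def q2R(q): return Ro.from_quat([q[1],q[2],q[3],q[0]]).as_matrix()
def snap(n):
    st=env.get_state(); s=imaging.snapshot(n)
    if n=="wrist":
        M=np.asarray(s["mount"]); Rt=q2R(st["orientation"])
        s["Rc"]=Rt@M[:3,:3]; s["c"]=Rt@M[:3,3]+st["ee_pos"]
    else:
        R=np.asarray(s["R"]); s["Rc"]=R.T; s["c"]=-R.T@np.asarray(s["t"])
    return s
def slopes(s,uv):
    K=s["K"]; uv=np.asarray(uv,float).reshape(-1,2)
    d=np.c_[(uv[:,0]-K[0,2])/K[0,0],(uv[:,1]-K[1,2])/K[1,1]]; p=d.copy()
    for _ in range(15): p=d/(1+s["k1"]*(p**2).sum(1,keepdims=True))
    return p
def cloud(s):
    h,w=s["range_z"].shape
    u,v=np.meshgrid(np.arange(w),np.arange(h))
    p=slopes(s,np.c_[u.ravel(),v.ravel()]); z=s["range_z"].ravel()
    X=(np.c_[p,np.ones(len(p))]*z[:,None])@s["Rc"].T+s["c"]
    X[z==0]=np.nan
    return X.reshape(h,w,3)
def onplane(s,uv,z):
    p=slopes(s,uv); d=np.c_[p,np.ones(len(p))]@s["Rc"].T
    return s["c"]+d*((z-s["c"][2])/d[:,2])[:,None]
def proj(s,X):
    c=(np.atleast_2d(X)-s["c"])@s["Rc"]; p=c[:,:2]/c[:,2:]
    p=p*(1+s["k1"]*(p**2).sum(1,keepdims=True))
    return p@np.diag([s["K"][0,0],s["K"][1,1]])+s["K"][:2,2]
def topmap(s,x0,x1,y0,y1,res=0.001,zmax=0.3):
    """top-down colour + height maps; row = x decreasing (far is up), col = y decreasing"""
    X=cloud(s); W=int((y1-y0)/res);H=int((x1-x0)/res)
    img=np.zeros((H,W,3),np.uint8);hm=np.full((H,W),np.nan)
    P=X.reshape(-1,3);C=s["img"].reshape(-1,3)
    ok=np.isfinite(P[:,0])&(P[:,2]<zmax); P=P[ok];C=C[ok]
    r=((x1-P[:,0])/res).astype(int);c=((y1-P[:,1])/res).astype(int)
    ok=(r>=0)&(r<H)&(c>=0)&(c<W); o=np.argsort(P[ok,2])
    r,c,P,C=r[ok][o],c[ok][o],P[ok][o],C[ok][o]
    img[r,c]=C;hm[r,c]=P[:,2]
    return img,hm
E
python3 - <<'E'
from h import *
for n in ["scene","side"]:
    s=snap(n); img,hm=topmap(s,0,1.1,-.6,.7,.002)
    img=cv2.dilate(img,np.ones((3,3)))
    cv2.imwrite(f"pics/b_{n}.png",img[:,:,::-1])
    print(np.nanmin(hm))
    im=s["img"]; 
    cv2.imwrite(f"pics/c_{n}.png",cv2.resize(im[90:280,140:460] if n=="scene" else im[130:380,20:320],None,fx=2.4,fy=2.4,interpolation=cv2.INTER_CUBIC)[:,:,::-1])
E
```

```text
-0.7670388481201575
-0.008438047491849066
```

View pics/b_scene.png

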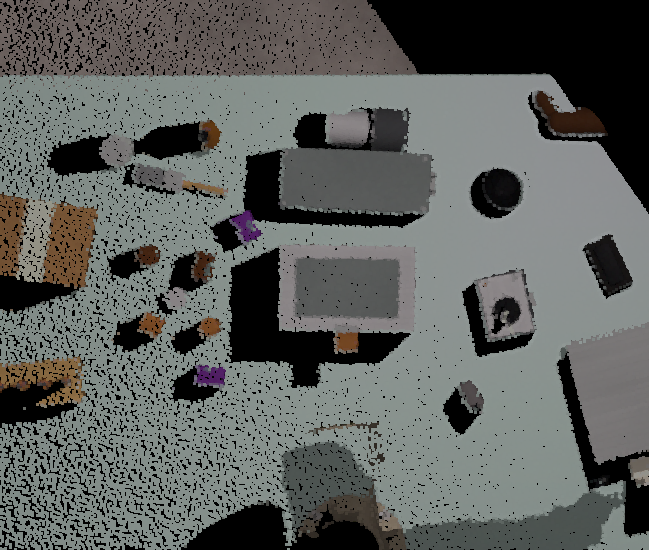

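View pics/c_scene.png

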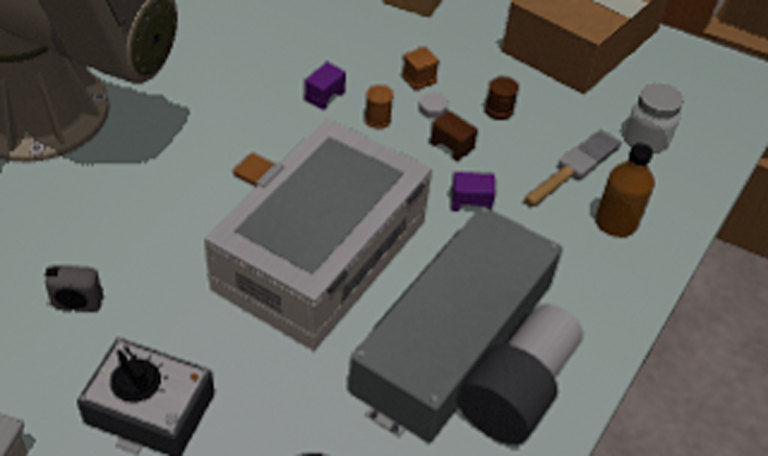

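View pics/c_side.png

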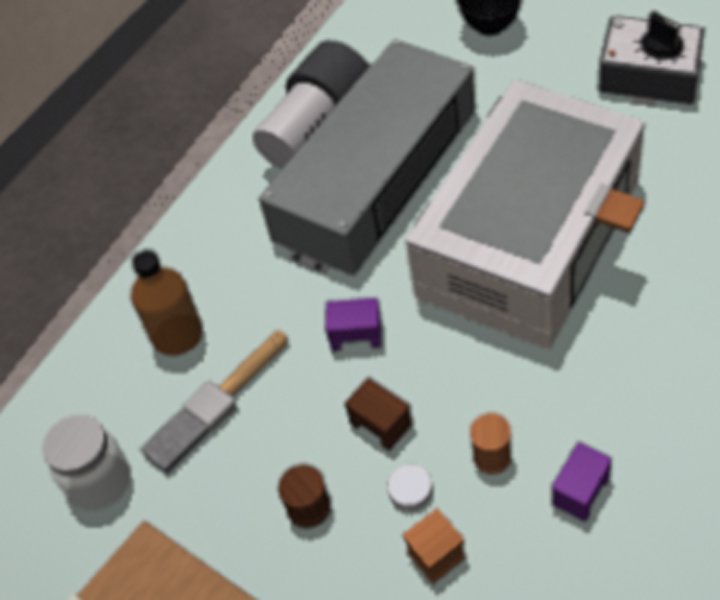

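```bash
cat >> h.py <<'E'
def rect(P,zlo,zhi,x0,x1,y0,y1):
    Q=P.reshape(-1,3); m=(Q[:,2]>zlo)&(Q[:,2]<zhi)&(Q[:,0]>x0)&(Q[:,0]<x1)&(Q[:,1]>y0)&(Q[:,1]<y1)
    Q=Q[m]; r=cv2.minAreaRect((Q[:,:2]*1000).astype(np.float32)); return r,np.median(Q[:,2]),len(Q)
def comps(s,mask,minpx=15,zlo=-.01,zhi=.2):
    X=cloud(s); n,l,st,ce=cv2.connectedComponentsWithStats(mask.astype(np.uint8),connectivity=8); out=[]
    for i in range(1,n):
        if st[i,4]<minpx: continue
        Q=X[l==i]; Q=Q[np.isfinite(Q[:,0])]; 
        if len(Q): out.append((ce[i],st[i,4],Q))
    return out
E
python3 - <<'E'
from h import *
np.set_printoptions(precision=4,suppress=True)
for n in ["scene","side"]:
    s=snap(n); X=cloud(s)
    print(n,"lid",rect(X,.1,.116,.36,.64,-.2,.2))
    print("unit",rect(X,.074,.09,.645,.85,-.25,.2))
    print("table z",np.nanmedian(X[...,2][(X[...,2]<.02)&(X[...,2]>-.02)]))
    hsv=cv2.cvtColor(s["img"],cv2.COLOR_RGB2HSV)
    brown=((hsv[...,0]<18)&(hsv[...,1]>130)&(hsv[...,2]>25))
    reg=(X[...,0]>.35)&(X[...,0]<.7)&(X[...,1]>-.1)&(X[...,1]<.5)&(X[...,2]>.008)
    for c,a,Q in comps(s,brown&reg):
        zt=np.percentile(Q[:,2],97); T=Q[Q[:,2]>zt-.006]
        print("brown",c,a,"ztop",zt,"top mean",T.mean(0),"minrect",cv2.minAreaRect((T[:,:2]*1000).astype(np.float32)),hsv[int(c[1]),int(c[0])])
E
```

```text
scene lid (((503.9541015625, 7.1902923583984375), (275.14898681640625, 217.39584350585938), 89.22945404052734), np.float64(0.10930809174162248), 3879)
unit (((763.97705078125, -11.973388671875), (306.1861267089844, 178.0938720703125), 88.05136108398438), np.float64(0.08224615635200216), 3905)
table z -4.312627817326664e-05
brown [314.8708 117.764 ] 178 ztop 0.04895827018185335 top mean [0.4518 0.3938 0.0464] minrect ((452.843505859375, 394.0215759277344), (41.44879913330078, 38.40700912475586), 67.06126403808594) [ 13 177 127]
brown [348.9577 129.6901] 142 ztop 0.05273030990773578 top mean [0.5897 0.4003 0.0501] minrect ((589.4284057617188, 399.6737365722656), (42.64191436767578, 37.16081237792969), 44.359554290771484) [ 11 191  56]
brown [297.4094 133.5705] 149 ztop 0.05705286967896416 top mean [0.4472 0.2773 0.0543] minrect ((447.9518127441406, 277.11175537109375), (32.93662643432617, 34.513336181640625), 3.1812586784362793) [ 13 182  66]
brown [329.0856 145.016 ] 187 ztop 0.046952820217772265 top mean [0.5683 0.2896 0.044 ] minrect ((567.8700561523438, 291.1162109375), (37.6823005
[... 942 characters left out ...]
35.98795700073242, 53.99288558959961), 78.82905578613281) [ 11 158  87]
brown [224.2823 314.0034] 294 ztop 0.05799492033394522 top mean [0.4451 0.2841 0.0549] minrect ((445.5862121582031, 282.9093933105469), (33.199607849121094, 37.61431884765625), 25.647443771362305) [ 12 152 171]
brown [146.5618 336.2303] 356 ztop 0.054771348370153135 top mean [0.5873 0.408  0.0515] minrect ((586.6213989257812, 407.36700439453125), (39.27970504760742, 39.46235275268555), 30.02188491821289) [ 10 159  93]
brown [200.6959 356.8443] 411 ztop 0.04991420134809194 top mean [0.4493 0.401  0.0469] minrect ((450.19091796875, 400.92828369140625), (40.05669403076172, 40.18754577636719), 64.6927261352539) [ 12 155 170]
```

```bash
cat >> h.py <<'E'
def edge(X,zlo,zhi,x0,x1,y0,y1,axis=0,side="min",step=.01,q=3):
    """fit extreme-coordinate edge: coord[axis] as function of other"""
    Q=X.reshape(-1,3); Q=Q[np.isfinite(Q[:,0])]
    m=(Q[:,2]>zlo)&(Q[:,2]<zhi)&(Q[:,0]>x0)&(Q[:,0]<x1)&(Q[:,1]>y0)&(Q[:,1]<y1); Q=Q[m]
    o=1-axis; lo,hi=(y0,y1) if axis==0 else (x0,x1); pts=[]
    for b in np.arange(lo,hi,step):
        k=Q[(Q[:,o]>=b)&(Q[:,o]<b+step)]
        if len(k)>4: pts.append((b+step/2,np.percentile(k[:,axis],q if side=="min" else 100-q)))
    pts=np.array(pts); 
    for _ in range(3):
        a=np.polyfit(pts[:,0],pts[:,1],1); r=np.abs(np.polyval(a,pts[:,0])-pts[:,1]); pts=pts[r<max(.002,2*np.median(r))]
    mid=(lo+hi)/2
    return np.polyval(a,mid),np.arctan(a[0]),len(pts)
def chest_unit():
    for n in ["scene","side"]:
        s=snap(n); X=cloud(s)
        cx=rect(X,.1,.116,.36,.72,-.2,.2)[0][0][0]/1000+.022
        print(n,"t",env.get_state()["time_s"])
        print(" lid near",edge(X,.102,.116,.36,.8,-.11,-.04),edge(X,.102,.116,.36,.8,.05,.12)," far",edge(X,.102,.116,.36,.72,-.11,.12,0,"max"))
        print(" lid y lo/hi",edge(X,.102,.116,cx-.06,cx+.06,-.25,.2,1),edge(X,.102,.116,cx-.06,cx+.06,-.2,.25,1,"max"))
        print(" unit near top",edge(X,.076,.09,.62,.75,-.12,.1)," y lo/hi",edge(X,.076,.09,.71,.77,-.25,.2,1),edge(X,.076,.09,.71,.77,-.25,.22,1,"max"), "face",end=" ")
        Q=X.reshape(-1,3); m=(Q[:,2]>.02)&(Q[:,2]<.07)&(Q[:,0]>.64)&(Q[:,0]<.7)&(abs(Q[:,1])<.1)
        if m.sum()>20: print(np.median(Q[m],0),np.polyfit(Q[m,1],Q[m,0],1),m.sum())
        else: print(m.sum())
E
python3 -c "
from h import *
np.set_printoptions(precision=4,suppress=True)
chest_unit()"
```

```text
scene t 0.4
 lid near (np.float64(0.4423393807097999), np.float64(0.0030802695191595), 7) (np.float64(0.4458227394611098), np.float64(0.01536042685070606), 5)  far (np.float64(0.6050348188588525), np.float64(0.021780081416325675), 19)
 lid y lo/hi (np.float64(-0.12443737859486698), np.float64(-0.006079388213037088), 12) (np.float64(0.1304687908616005), np.float64(-0.02617191812791564), 12)
 unit near top (np.float64(0.679857678129083), np.float64(0.039277090301869), 20)  y lo/hi (np.float64(-0.15583132185041446), np.float64(-0.023654647490977194), 6) (np.float64(0.1271514783054257), np.float64(-0.0027021890562908663), 6) face 0
side t 0.45
 lid near (np.float64(0.44313794240983234), np.float64(0.03280130764826441), 7) (np.float64(0.44554871051901046), np.float64(0.0007460190606920088), 7)  far (np.float64(0.6040560756528218), np.float64(0.014365881566923403), 19)
 lid y lo/hi (np.float64(-0.1161983207873493), np.float64(-0.019562508078515718), 11) (np.float64(0.13911842532386073), np.float64(-0.00942526596349516), 11)
 unit near top (np.float64(0.68004201305508), np.float64(0.029557576361108884), 19)  y lo/hi (np.float64(-0.14581459470131725), np.float64(-0.030051904362499316), 4) (np.float64(0.13641173485918046), np.float64(-0.019793532299989598), 4) face [0.6795 0.0052 0.0466] [0.0304 0.6794] 492
```

```bash
cat >> h.py <<'E'
def Rt(yaw=0,tilt=0):
    """tool down; tool z = world +x turned by yaw; tilt>0: tips lean forward (towards tool z)"""
    R0=np.array([[0,0,1],[0,1,0],[-1,0,0]],float)
    return Ro.from_euler("z",yaw).as_matrix()@Ro.from_euler("y",-tilt).as_matrix()@R0
def jog(*targets,base=None):
    """targets: (pos, R). prints tool shift + rotvec from base pose"""
    st=env.get_state(); p0=st["ee_pos"]; R=q2R(st["orientation"])
    if base is not None: p0,R=np.asarray(base[0],float),base[1]
    for p,T in targets:
        d=R.T@(np.asarray(p)-p0); w=Ro.from_matrix(R.T@T).as_rotvec()
        print("  jog",np.round(d,4).tolist(),np.round(w,4).tolist(),"rows>=%.1f"%max(np.linalg.norm(d)/.0625,np.degrees(np.linalg.norm(w))/10.7))
def stt():
    st=env.get_state(); R=q2R(st["orientation"]); print("t",st["time_s"],"p",np.round(st["ee_pos"],4),"\n",np.round(R,3),"F",np.round(st["wrist_force"],2),"q",np.round(st["joint_pos"],2),"w",round(st["grip_width"],4))
E
python3 -c "
from h import *
stt()
jog(([.38,-.101,.2],Rt(0,.2)),([.40,-.101,.2],Rt(0,.2)),([.40,-.101,.055],Rt(0,.2)),)
"
```

```text
t 0.45 p [ 0.1455 -0.5563  0.2453] 
 [[ 0.     0.253 -0.967]
 [ 0.    -0.967 -0.253]
 [-1.    -0.    -0.   ]] F [0.44 0.92 0.78] q [-1.45  0.31  0.05  1.3   0.    1.43] w 0.0856
  jog [0.0453, -0.3811, -0.3421] [-2.8724, -0.0371, 0.2882] rows>=15.5
  jog [0.0453, -0.3761, -0.3614] [-2.8724, -0.0371, 0.2882] rows>=15.5
  jog [0.1903, -0.3761, -0.3614] [-2.8724, -0.0371, 0.2882] rows>=15.5
```

jog_arm:
  steps:
    - [0.045, -0.381, -0.342, -2.872, -0.037, 0.288, 1]
    - [0.045, -0.381, -0.342, -2.872, -0.037, 0.288, 1]
    - [0.045, -0.381, -0.342, -2.872, -0.037, 0.288, 1]
    - [0.045, -0.381, -0.342, -2.872, -0.037, 0.288, 1]
    - [0.045, -0.381, -0.342, -2.872, -0.037, 0.288, 1]
    - [0.045, -0.381, -0.342, -2.872, -0.037, 0.288, 1]
    - [0.045, -0.381, -0.342, -2.872, -0.037, 0.288, 1]
    - [0.045, -0.381, -0.342, -2.872, -0.037, 0.288, 1]
    - [0.045, -0.381, -0.342, -2.872, -0.037, 0.288, 1]
    - [0.045, -0.381, -0.342, -2.872, -0.037, 0.288, 1]
    - [0.045, -0.381, -0.342, -2.872, -0.037, 0.288, 1]
    - [0.045, -0.381, -0.342, -2.872, -0.037, 0.288, 1]

```text
time_s: 1.95
ee_pos: [0.3799, -0.1009, 0.2004]
orientation: [0.734, 0.219, 0.605, -0.219]
wrist_force: [0.2, -0.1, -0.0]
grip_width: 0.0
```

```bash
python3 -c "
from h import *
stt()
jog(([.38,-.101,.2],Rt(0,.2)),([.39,-.101,.12],Rt(0,.2)),([.40,-.101,.055],Rt(0,.2)),)
"
```

```text
t 1.95 p [ 0.3799 -0.1009  0.2004] 
 [[ 0.172  0.586  0.791]
 [-0.057  0.808 -0.586]
 [-0.983  0.056  0.173]] F [ 0.18 -0.06 -0.04] q [-0.49 -0.17 -0.61  0.95  0.03  0.15] w 0.0
  jog [0.0005, -0.0001, 0.0] [-0.6269, -0.0077, 0.063] rows>=3.4
  jog [0.0809, 0.0013, -0.0058] [-0.6269, -0.0077, 0.063] rows>=3.4
  jog [0.1465, 0.0035, -0.0091] [-0.6269, -0.0077, 0.063] rows>=3.4
```

jog_arm:
  steps:
    - [0, 0, 0, -0.627, -0.008, 0.063, 1]
    - [0, 0, 0, -0.627, -0.008, 0.063, 1]
    - [0, 0, 0, -0.627, -0.008, 0.063, 1]
    - [0.08, 0.001, -0.006, -0.627, -0.008, 0.063, 1]
    - [0.08, 0.001, -0.006, -0.627, -0.008, 0.063, 1]
    - [0.147, 0.003, -0.009, -0.627, -0.008, 0.063, 1]
    - [0.147, 0.003, -0.009, -0.627, -0.008, 0.063, 1]
    - [0.147, 0.003, -0.009, -0.627, -0.008, 0.063, 1]

```text
time_s: 2.95
ee_pos: [0.3998, -0.1017, 0.0549]
orientation: [0.774, 0.003, 0.633, -0.002]
wrist_force: [-0.9, 1.0, 0.5]
grip_width: -0.0001
```

```bash
python3 -c "
from h import *
stt()
b=env.get_state();b=(b['ee_pos'],q2R(b['orientation']))
jog(([.43,-.101,.055],Rt(0,.2)),([.46,-.101,.055],Rt(0,.2)),([.38,-.101,.055],Rt(0,.2)))
s=snap('side'); cv2.imwrite('pics/d.png',cv2.resize(s['img'][100:320,120:400],None,fx=2.5,fy=2.5)[:,:,::-1])
s=snap('wrist'); cv2.imwrite('pics/d2.png',s['img'][:,:,::-1])
"
```

```text
t 2.95 p [ 0.3998 -0.1017  0.0549] 
 [[ 0.198  0.007  0.98 ]
 [-0.     1.    -0.007]
 [-0.98   0.001  0.198]] F [-0.94  0.96  0.54] q [-0.51  0.04 -0.84  0.53  0.1  -0.5 ] w -0.0001
  jog [0.0059, 0.001, 0.0297] [-0.0068, -0.001, 0.0001] rows>=0.5
  jog [0.0118, 0.0012, 0.0591] [-0.0068, -0.001, 0.0001] rows>=1.0
  jog [-0.004, 0.0006, -0.0194] [-0.0068, -0.001, 0.0001] rows>=0.3
```

View pics/d.png

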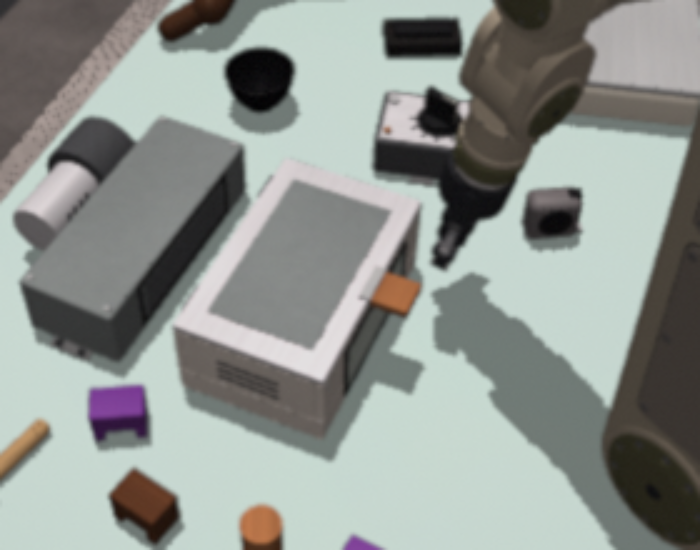

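View pics/d2.png

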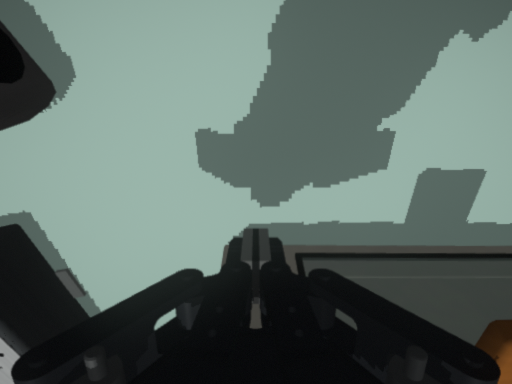

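jog_arm:
  steps:
    - [0.004, 0, 0.02, -0.007, 0, 0, 1]
    - [0.005, 0, 0.026, -0.007, 0, 0, 1]
    - [0.006, 0, 0.029, -0.007, 0, 0, 1]
    - [0.006, 0, 0.032, -0.007, 0, 0, 1]
    - [0.007, 0, 0.035, -0.007, 0, 0, 1]
    - [0.008, 0, 0.038, -0.007, 0, 0, 1]
    - [0.008, 0, 0.042, -0.007, 0, 0, 1]
    - [0.009, 0, 0.046, -0.007, 0, 0, 1]
    - [0.01, 0, 0.05, -0.007, 0, 0, 1]
    - [0.011, 0, 0.054, -0.007, 0, 0, 1]

```text
time_s: 4.3
ee_pos: [0.4489, -0.1037, 0.0537]
orientation: [0.77, -0.001, 0.638, -0.004]
wrist_force: [-20.1, -9.7, 10.0]
grip_width: -0.0002
```

```bash
python3 -c "
from h import *
stt()
chest_unit()"
```

```text
t 4.3 p [ 0.4489 -0.1037  0.0537] 
 [[ 0.187  0.004  0.982]
 [-0.007  1.    -0.003]
 [-0.982 -0.006  0.187]] F [-20.05  -9.72  10.04] q [-0.45  0.13 -0.73  0.54  0.08 -0.44] w -0.0002
scene t 4.35
 lid near (np.float64(0.45629658345860796), np.float64(-0.047359646589187454), 7) (np.float64(0.4490132509174761), np.float64(-0.12189481766151378), 6)  far (np.float64(0.617093194605964), np.float64(-0.08396041176597809), 15)
 lid y lo/hi (np.float64(-0.12004739111925813), np.float64(0.08929066291292347), 10) (np.float64(0.13556340736774897), np.float64(0.08498138704605648), 10)
 unit near top (np.float64(0.6598273044413836), np.float64(0.31522899387501574), 13)  y lo/hi (np.float64(-0.15534404418300013), np.float64(-0.019479565287091726), 6) (np.float64(0.12735350982225566), np.float64(-0.08106582463003754), 6) face 0
side t 4.4
 lid near (np.float64(0.4637800679160859), np.float64(-0.07429073276799938), 6) (np.float64(0.45033707212664514), np.float64(-0.09020948509838131), 7)  far (np.float64(0.6178685780813821), np.float64(-0.08576146759551082), 20)
 lid y lo/hi (np.float64(-0.11112432227496159), np.float64(0.0740971508787874), 10) (np.float64(0.1458038472785535), np.float64(0.0856356399200767), 12)
 unit near top (np.float64(0.6800605129085099), np.float64(0.03394264021134002), 20)  y lo/hi (np.float64(-0.1458718380901651), np.float64(-0.07500279728548913), 4) (np.float64(0.13616934564288752), np.float64(-0.06499114310327646), 6) face [0.67964057 0.00667984 0.04684627] [0.0321527  0.67939451] 486
```

```bash
python3 -c "
from h import *
jog(([.40,-.103,.06],Rt(0,.2)),([.39,-.103,.19],Rt(0,.2)),([.385,.0,.20],Rt(0,.2)),([.385,.113,.19],Rt(0,.2)),([.395,.113,.12],Rt(0,.2)),([.40,.113,.055],Rt(0,.2)))
"
```

```text
jog [-0.0156, 0.0006, -0.0481] [-0.0026, -0.0096, 0.0061] rows>=0.8
  jog [-0.1451, -0.0002, -0.0333] [-0.0026, -0.0096, 0.0061] rows>=2.4
  jog [-0.1565, 0.1027, -0.0366] [-0.0026, -0.0096, 0.0061] rows>=3.1
  jog [-0.1474, 0.2158, -0.0388] [-0.0026, -0.0096, 0.0061] rows>=4.2
  jog [-0.0767, 0.2162, -0.0422] [-0.0026, -0.0096, 0.0061] rows>=3.7
  jog [-0.012, 0.2166, -0.0496] [-0.0026, -0.0096, 0.0061] rows>=3.6
```

jog_arm:
  steps:
    - [-0.016, 0.001, -0.048, 0, 0, 0, 1]
    - [-0.078, 0, -0.04, 0, 0, 0, 1]
    - [-0.145, 0, -0.034, 0, 0, 0, 1]
    - [-0.155, 0.055, -0.036, 0, 0, 0, 1]
    - [-0.156, 0.11, -0.037, 0, 0, 0, 1]
    - [-0.15, 0.165, -0.038, 0, 0, 0, 1]
    - [-0.147, 0.216, -0.039, 0, 0, 0, 1]
    - [-0.147, 0.217, -0.039, 0, 0, 0, 1]
    - [-0.077, 0.217, -0.043, 0, 0, 0, 1]
    - [-0.012, 0.217, -0.05, 0, 0, 0, 1]
    - [-0.012, 0.217, -0.05, 0, 0, 0, 1]

```text
time_s: 5.78
ee_pos: [0.4007, 0.1136, 0.0535]
orientation: [0.772, -0.0, 0.635, -0.001]
wrist_force: [-0.4, -0.1, 0.3]
grip_width: -0.0002
```

```bash
python3 -c "
from h import *
stt()
chest_unit()
s=snap('wrist'); cv2.imwrite('pics/e2.png',s['img'][:,:,::-1])
jog(([.42,.113,.055],Rt(0,.2)),([.48,.113,.055],Rt(0,.2)))
"
```

```text
t 5.775 p [0.4007 0.1136 0.0535] 
 [[ 0.192  0.001  0.981]
 [-0.002  1.    -0.001]
 [-0.981 -0.002  0.192]] F [-0.45 -0.11  0.28] q [ 0.1   0.05 -0.83  0.5  -0.02  0.1 ] w -0.0002
scene t 5.825
 lid near (np.float64(0.46495577770814966), np.float64(-0.06844523187528914), 7) (np.float64(0.4133811219441995), np.float64(-0.4942459121870222), 7)  far (np.float64(0.6179542028044216), np.float64(-0.09027159088594446), 17)
 lid y lo/hi (np.float64(-0.1215558635439031), np.float64(0.09193173902287193), 11) (np.float64(0.13522130580941857), np.float64(0.06805534737138517), 12)
 unit near top (np.float64(0.6582098080951665), np.float64(0.32541573622237446), 13)  y lo/hi (np.float64(-0.1554546910228838), np.float64(-0.04966629762695363), 6) (np.float64(0.12708946009366667), np.float64(-0.04192421976474718), 6) face 0
side t 5.875
 lid near (np.float64(0.4668877148373149), np.float64(-0.1211134867576773), 7) (np.float64(0.4500290507827994), np.float64(-0.1089565750835353), 7)  far (np.float64(0.6182632030240179), np.float64(-0.08564220429059934), 17)
 lid y lo/hi (np.float64(-0.11251856863488913), np.float64(0.09104489119616578), 12) (np.float64(0.14509337453601961), np.float64(0.11150312525056436), 11)
 unit near top (np.float64(0.680201475262994), np.float64(0.02818009780794017), 20)  y lo/hi (np.float64(-0.14600383642625933), np.float64(0.0005811335675189358), 5) (np.float64(0.13595792663521983), np.float64(-0.04080481956551211), 6) face [0.67962661 0.00701067 0.04659115] [0.03090754 0.67943629] 493
  jog [0.0055, -0.0012, 0.0145] [-0.0011, 0.0012, 0.0008] rows>=0.2
  jog [0.0175, -0.0012, 0.0733] [-0.0011, 0.0012, 0.0008] rows>=1.2
```

View pics/e2.png

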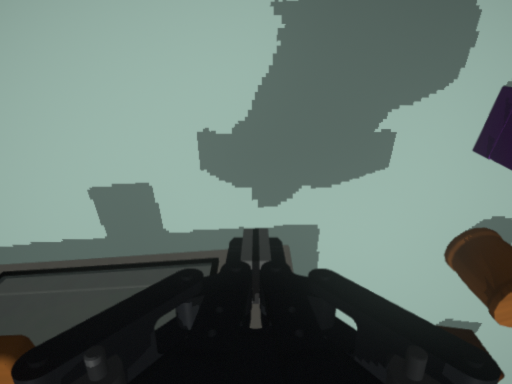

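jog_arm:
  steps:
    - [0.003, 0, 0.024, 0, 0, 0, 1]
    - [0.004, 0, 0.027, 0, 0, 0, 1]
    - [0.005, 0, 0.03, 0, 0, 0, 1]
    - [0.005, 0, 0.033, 0, 0, 0, 1]
    - [0.006, 0, 0.037, 0, 0, 0, 1]
    - [0.007, 0, 0.042, 0, 0, 0, 1]
    - [0.008, 0, 0.048, 0, 0, 0, 1]
    - [0.009, 0, 0.054, 0, 0, 0, 1]
    - [0.011, 0, 0.06, 0, 0, 0, 1]
    - [0.012, 0, 0.066, 0, 0, 0, 1]
    - [0.013, 0, 0.072, 0, 0, 0, 1]
    - [0.014, 0, 0.077, 0, 0, 0, 1]

```text
time_s: 7.42
ee_pos: [0.4754, 0.1166, 0.0555]
orientation: [0.771, 0.0, 0.637, 0.002]
wrist_force: [-10.2, 8.0, -3.4]
grip_width: -0.0001
```

```bash
python3 -c "
from h import *
stt()
chest_unit()
jog(([.42,.113,.06],Rt(0,.2)),([.40,.113,.19],Rt(0,.2)),([.395,.0,.20],Rt(0,.2)),([.40,-.1,.19],Rt(0,.2)),([.42,-.1,.12],Rt(0,.2)),([.425,-.1,.057],Rt(0,.2)))
"
```

```text
t 7.425 p [0.4754 0.1166 0.0555] 
 [[ 0.188 -0.003  0.982]
 [ 0.004  1.     0.002]
 [-0.982  0.003  0.188]] F [-10.19   8.01  -3.38] q [ 0.08  0.17 -0.67  0.54 -0.01  0.08] w -0.0001
scene t 7.475
 lid near (np.float64(0.47358772783704606), np.float64(0.14780783931900784), 6) (np.float64(0.47626287757452607), np.float64(-0.37975397825624263), 4)  far (np.float64(0.6432295215897502), np.float64(0.08028613142360704), 15)
 lid y lo/hi (np.float64(-0.13144246396199724), np.float64(-0.09154903503395653), 12) (np.float64(0.12473140116494894), np.float64(-0.08892965137064905), 12)
 unit near top (np.float64(0.6440604010813397), np.float64(0.09230071377250657), 22)  y lo/hi (np.float64(-0.15511687105012728), np.float64(-0.09519702727433048), 6) (np.float64(0.127455479942536), np.float64(-0.05164050430373295), 6) face [0.64696369 0.01775315 0.04733949] [0.09267706 0.64541371] 269
side t 7.525
 lid near (np.float64(0.5677989577028608), np.float64(-0.1874860917505903), 5) (np.float64(0.5127157894149998), np.float64(-0.4239030224476593), 5)  far (np.float64(0.6453639000760497), np.float64(0.0758
[... 206 characters left out ...]
7554710992759), np.float64(0.026181468106133768), 21)  y lo/hi (np.float64(-0.14586048124082512), np.float64(-0.07734158999723516), 6) (np.float64(0.13645474749294942), np.float64(-0.03715626025609786), 6) face [ 0.67957314 -0.01454492  0.06335505] [0.03578238 0.67988495] 181
  jog [-0.0149, -0.003, -0.0546] [0.0018, -0.0096, -0.0026] rows>=0.9
  jog [-0.1463, -0.0027, -0.0497] [0.0018, -0.0096, -0.0026] rows>=2.5
  jog [-0.1574, -0.1156, -0.0529] [0.0018, -0.0096, -0.0026] rows>=3.2
  jog [-0.1469, -0.2157, -0.0501] [0.0018, -0.0096, -0.0026] rows>=4.3
  jog [-0.0743, -0.2159, -0.0437] [0.0018, -0.0096, -0.0026] rows>=3.7
  jog [-0.0115, -0.216, -0.0507] [0.0018, -0.0096, -0.0026] rows>=3.6
```

jog_arm:
  steps:
    - [-0.015, -0.002, -0.055, 0, 0, 0, 1]
    - [-0.08, -0.002, -0.05, 0, 0, 0, 1]
    - [-0.146, -0.003, -0.05, 0, 0, 0, 1]
    - [-0.156, -0.055, -0.053, 0, 0, 0, 1]
    - [-0.157, -0.11, -0.053, 0, 0, 0, 1]
    - [-0.15, -0.165, -0.051, 0, 0, 0, 1]
    - [-0.147, -0.216, -0.05, 0, 0, 0, 1]
    - [-0.147, -0.216, -0.05, 0, 0, 0, 1]
    - [-0.074, -0.216, -0.044, 0, 0, 0, 1]
    - [-0.012, -0.216, -0.051, 0, 0, 0, 1]
    - [-0.012, -0.216, -0.051, 0, 0, 0, 1]

```text
time_s: 8.9
ee_pos: [0.4268, -0.0989, 0.0568]
orientation: [0.772, 0.0, 0.635, 0.001]
wrist_force: [-0.1, -0.2, -0.1]
grip_width: 0.0002
```

```bash
python3 -c "
from h import *
stt()
s=snap('wrist'); cv2.imwrite('pics/f2.png',s['img'][:,:,::-1])
jog(([.45,-.1,.056],Rt(0,.2)),([.496,-.1,.056],Rt(0,.2)))
"
```

```text
t 8.9 p [ 0.4268 -0.0989  0.0568] 
 [[ 0.193 -0.001  0.981]
 [ 0.002  1.     0.001]
 [-0.981  0.002  0.193]] F [-0.14 -0.22 -0.09] q [-0.47  0.08 -0.78  0.54  0.09 -0.46] w 0.0002
  jog [0.0059, -0.0005, 0.0215] [0.001, -0.0043, -0.0017] rows>=0.4
  jog [0.0148, -0.0006, 0.0666] [0.001, -0.0043, -0.0017] rows>=1.1
```

View pics/f2.png

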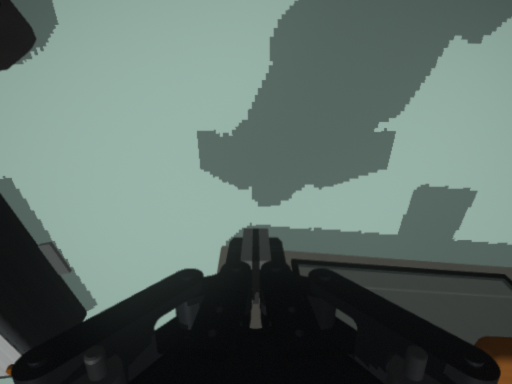

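jog_arm:
  steps:
    - [0.005, 0, 0.026, 0, 0, 0, 1]
    - [0.006, 0, 0.03, 0, 0, 0, 1]
    - [0.007, 0, 0.033, 0, 0, 0, 1]
    - [0.008, 0, 0.037, 0, 0, 0, 1]
    - [0.009, 0, 0.042, 0, 0, 0, 1]
    - [0.01, 0, 0.047, 0, 0, 0, 1]
    - [0.011, 0, 0.052, 0, 0, 0, 1]
    - [0.012, 0, 0.057, 0, 0, 0, 1]
    - [0.013, 0, 0.062, 0, 0, 0, 1]
    - [0.015, 0, 0.067, 0, 0, 0, 1]
    - [0.016, 0, 0.07, 0, 0, 0, 1]

```text
time_s: 10.32
ee_pos: [0.4918, -0.1021, 0.0576]
orientation: [0.768, -0.001, 0.64, -0.003]
wrist_force: [-37.0, -6.5, 22.6]
grip_width: -0.0001
```

```bash
python3 -c "
from h import *
stt()
chest_unit()
"
```

```text
t 10.325 p [ 0.4918 -0.1021  0.0576] 
 [[ 0.181  0.004  0.983]
 [-0.006  1.    -0.003]
 [-0.983 -0.006  0.181]] F [-36.99  -6.51  22.57] q [-0.4   0.2  -0.63  0.57  0.07 -0.39] w -0.0001
scene t 10.375
 lid near (np.float64(0.5002174238530264), np.float64(-0.02821979898260101), 7) (np.float64(0.49910673604347244), np.float64(-0.09609282260479352), 6)  far (np.float64(0.6636417127324946), np.float64(-0.051357254204855776), 20)
 lid y lo/hi (np.float64(-0.12275917957145611), np.float64(0.06173850374708633), 12) (np.float64(0.13290260092630102), np.float64(0.054370757975825), 8)
 unit near top (np.float64(0.6675546785508896), np.float64(-0.06001853515611525), 14)  y lo/hi (np.float64(-0.15552661605582727), np.float64(-0.028444806176731466), 6) (np.float64(0.12638461518903493), np.float64(-0.08103695050350825), 5) face [0.66447403 0.04577486 0.05869664] [-0.05733828  0.66672814] 86
side t 10.425
 lid near (np.float64(0.5059384240041594), np.float64(-0.014946795479932858), 6) (np.float64(0.49827927638394687), np.float64(-0.06889210984331952), 7)  far (np.float64(0.6624334541056921), np.float64(-0.061809284601009644), 21)
 lid y lo/hi (np.float64(-0.11350133689429956), np.float64(0.042432162024185094), 12) (np.float64(0.14172146937156732), np.float64(0.04410553802851279), 12)
 unit near top (np.float64(0.6852340628868989), np.float64(-0.053857594439063024), 20)  y lo/hi (np.float64(-0.14508685392405674), np.float64(-0.1088825908364557), 4) (np.float64(0.1351284772235813), np.float64(-0.07394005338884184), 5) face 2
```

```bash
python3 -c "
from h import *
jog(([.44,-.103,.06],Rt(0,.2)),([.42,-.103,.19],Rt(0,.2)),([.415,.0,.20],Rt(0,.2)),([.42,.113,.19],Rt(0,.2)),([.44,.113,.12],Rt(0,.2)),([.45,.113,.057],Rt(0,.2)))
"
```

```text
jog [-0.012, -0.0014, -0.0503] [-0.003, -0.0178, 0.0059] rows>=0.8
  jog [-0.1434, -0.0021, -0.0464] [-0.003, -0.0178, 0.0059] rows>=2.4
  jog [-0.1548, 0.1008, -0.0499] [-0.003, -0.0178, 0.0059] rows>=3.1
  jog [-0.1447, 0.2138, -0.0471] [-0.003, -0.0178, 0.0059] rows>=4.2
  jog [-0.0722, 0.2143, -0.0401] [-0.003, -0.0178, 0.0059] rows>=3.7
  jog [-0.0085, 0.2147, -0.0417] [-0.003, -0.0178, 0.0059] rows>=3.5
```

jog_arm:
  steps:
    - [-0.012, -0.001, -0.053, 0, 0, 0, 1]
    - [-0.078, -0.002, -0.05, 0, 0, 0, 1]
    - [-0.143, -0.002, -0.05, 0, 0, 0, 1]
    - [-0.155, 0.055, -0.053, 0, 0, 0, 1]
    - [-0.155, 0.11, -0.053, 0, 0, 0, 1]
    - [-0.15, 0.165, -0.053, 0, 0, 0, 1]
    - [-0.145, 0.214, -0.051, 0, 0, 0, 1]
    - [-0.145, 0.214, -0.051, 0, 0, 0, 1]
    - [-0.072, 0.214, -0.044, 0, 0, 0, 1]
    - [-0.01, 0.214, -0.046, 0, 0, 0, 1]
    - [-0.01, 0.214, -0.046, 0, 0, 0, 1]

```text
time_s: 11.8
ee_pos: [0.4522, 0.1119, 0.0562]
orientation: [0.773, -0.0, 0.635, -0.001]
wrist_force: [-0.1, -0.4, 1.0]
grip_width: -0.0002
```

```bash
python3 -c "
from h import *
stt()
s=snap('wrist'); cv2.imwrite('pics/g2.png',s['img'][:,:,::-1])
jog(([.47,.113,.056],Rt(0,.2)),([.51,.113,.056],Rt(0,.2)))
"
```

```text
t 11.8 p [0.4522 0.1119 0.0562] 
 [[ 0.194  0.001  0.981]
 [-0.001  1.    -0.001]
 [-0.981 -0.001  0.194]] F [-0.09 -0.42  1.02] q [ 0.08  0.13 -0.73  0.52 -0.02  0.08] w -0.0002
  jog [0.0042, 0.001, 0.0165] [-0.0007, -0.0036, 0.0011] rows>=0.3
  jog [0.012, 0.0011, 0.0557] [-0.0007, -0.0036, 0.0011] rows>=0.9
```

View pics/g2.png

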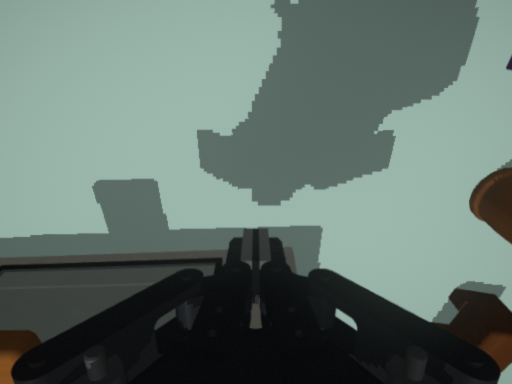

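jog_arm:
  steps:
    - [0.004, 0, 0.02, 0, 0, 0, 1]
    - [0.005, 0, 0.025, 0, 0, 0, 1]
    - [0.006, 0, 0.028, 0, 0, 0, 1]
    - [0.007, 0, 0.032, 0, 0, 0, 1]
    - [0.008, 0, 0.036, 0, 0, 0, 1]
    - [0.009, 0, 0.04, 0, 0, 0, 1]
    - [0.01, 0, 0.044, 0, 0, 0, 1]
    - [0.011, 0, 0.048, 0, 0, 0, 1]
    - [0.012, 0, 0.051, 0, 0, 0, 1]
    - [0.012, 0, 0.054, 0, 0, 0, 1]

```text
time_s: 13.1
ee_pos: [0.5012, 0.1154, 0.0559]
orientation: [0.77, 0.001, 0.638, 0.003]
wrist_force: [-13.8, 8.1, -0.5]
grip_width: -0.0
```

```bash
python3 -c "
from h import *
stt()
chest_unit()
"
```

```text
t 13.1 p [0.5012 0.1154 0.0559] 
 [[ 0.185 -0.004  0.983]
 [ 0.006  1.     0.003]
 [-0.983  0.005  0.185]] F [-13.81   8.05  -0.47] q [ 0.07  0.22 -0.61  0.56 -0.01  0.07] w -0.0
scene t 13.15
 lid near (np.float64(0.5104711028535385), np.float64(0.061928500307399464), 7) (np.float64(0.5061997228559562), np.float64(-0.1685070302625433), 7)  far (np.float64(0.674271496756079), np.float64(0.04752585149888291), 17)
 lid y lo/hi (np.float64(-0.12611102016777184), np.float64(-0.033698066240500306), 12) (np.float64(0.12883892071775307), np.float64(-0.047020126613380765), 12)
 unit near top (np.float64(0.6764647325742401), np.float64(0.04065300350897124), 19)  y lo/hi (np.float64(-0.1544818146298419), np.float64(-0.05932902487739541), 6) (np.float64(0.12644291089072118), np.float64(-0.03449607634340258), 6) face 0
side t 13.2
 lid near (np.float64(0.6034504768106816), np.float64(-0.21559305219087058), 7) (np.float64(0.5393841109235641), np.float64(-0.48875999831971123), 7)  far (np.float64(0.6759551733569247), np.float64(0.018297138267660884), 23)
 lid y lo/hi (np.float64(-0.058197243205211135), np.float64(-1.1097968326568926), 7) (np.float64(0.1379622734487452), np.float64(-0.08065203863782947), 12)
 unit near top (np.float64(0.696670618680914), np.float64(0.03438889605967266), 20)  y lo/hi (np.float64(-0.14608515609723963), np.float64(-0.012787564331720635), 5) (np.float64(0.13545028252356137), np.float64(-0.047487698590135005), 6) face 0
```

```bash
python3 -c "
from h import *
jog(([.45,.113,.06],Rt(0,.2)),([.43,.113,.19],Rt(0,.2)),([.425,.0,.20],Rt(0,.2)),([.43,-.103,.19],Rt(0,.2)),([.45,-.103,.12],Rt(0,.2)),([.465,-.103,.057],Rt(0,.2)))
"
```

```text
jog [-0.0138, -0.0017, -0.0509] [0.0026, -0.0115, -0.0047] rows>=0.8
  jog [-0.1453, -0.0011, -0.0462] [0.0026, -0.0115, -0.0047] rows>=2.4
  jog [-0.1566, -0.1141, -0.0496] [0.0026, -0.0115, -0.0047] rows>=3.2
  jog [-0.1463, -0.2171, -0.0468] [0.0026, -0.0115, -0.0047] rows>=4.3
  jog [-0.0738, -0.2175, -0.0403] [0.0026, -0.0115, -0.0047] rows>=3.7
  jog [-0.0091, -0.2178, -0.0373] [0.0026, -0.0115, -0.0047] rows>=3.5
```

jog_arm:
  steps:
    - [-0.014, -0.001, -0.053, 0, 0, 0, 1]
    - [-0.08, -0.002, -0.05, 0, 0, 0, 1]
    - [-0.146, -0.002, -0.05, 0, 0, 0, 1]
    - [-0.156, -0.055, -0.053, 0, 0, 0, 1]
    - [-0.156, -0.11, -0.053, 0, 0, 0, 1]
    - [-0.15, -0.165, -0.053, 0, 0, 0, 1]
    - [-0.146, -0.217, -0.05, 0, 0, 0, 1]
    - [-0.146, -0.217, -0.05, 0, 0, 0, 1]
    - [-0.074, -0.217, -0.044, 0, 0, 0, 1]
    - [-0.01, -0.217, -0.042, 0, 0, 0, 1]
    - [-0.01, -0.217, -0.042, 0, 0, 0, 1]

```text
time_s: 14.58
ee_pos: [0.4642, -0.1023, 0.0565]
orientation: [0.773, 0.0, 0.635, 0.001]
wrist_force: [-0.5, 0.4, 1.0]
grip_width: 0.0001
```

```bash
python3 -c "
from h import *
stt()
s=snap('wrist'); cv2.imwrite('pics/g3.png',s['img'][:,:,::-1])
jog(([.485,-.103,.056],Rt(0,.2)),([.505,-.103,.056],Rt(0,.2)))
"
```

```text
t 14.575 p [ 0.4642 -0.1023  0.0565] 
 [[ 0.194 -0.001  0.981]
 [ 0.002  1.     0.001]
 [-0.981  0.002  0.194]] F [-0.51  0.43  0.99] q [-0.44  0.15 -0.7   0.55  0.08 -0.43] w 0.0001
  jog [0.005, -0.0003, 0.0194] [0.001, -0.0038, -0.0014] rows>=0.3
  jog [0.0089, -0.0003, 0.039] [0.001, -0.0038, -0.0014] rows>=0.6
```

View pics/g3.png

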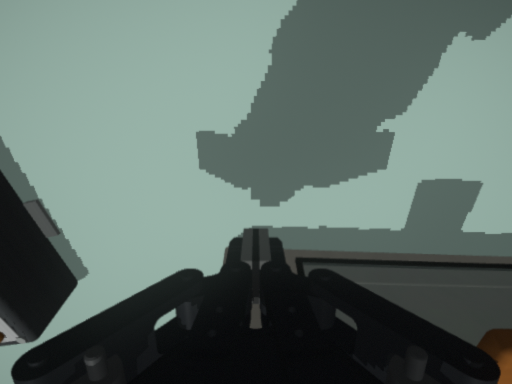

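Fingers at 256 px, bare steel from 225 to 298: still central. Push.

jog_arm:
  steps:
    - [0.005, 0, 0.02, 0, 0, 0, 1]
    - [0.006, 0, 0.024, 0, 0, 0, 1]
    - [0.006, 0, 0.027, 0, 0, 0, 1]
    - [0.007, 0, 0.03, 0, 0, 0, 1]
    - [0.008, 0, 0.033, 0, 0, 0, 1]
    - [0.009, 0, 0.036, 0, 0, 0, 1]
    - [0.009, 0, 0.039, 0, 0, 0, 1]
    - [0.009, 0, 0.039, 0, 0, 0, 1]

```text
time_s: 15.62
ee_pos: [0.4935, -0.1033, 0.0559]
orientation: [0.767, 0.0, 0.642, -0.002]
wrist_force: [-38.3, -5.6, 27.3]
grip_width: -0.0001
```

```bash
python3 -c "
from h import *
stt()
chest_unit()
jog(([.46,-.103,.06],Rt(0,.2)),([.43,-.103,.19],Rt(0,.2)),([.425,.0,.20],Rt(0,.2)),([.43,.113,.19],Rt(0,.2)),([.45,.113,.12],Rt(0,.2)),([.47,.113,.057],Rt(0,.2)))
"
```

```text
t 15.625 p [ 0.4935 -0.1033  0.0559] 
 [[ 0.176  0.004  0.984]
 [-0.003  1.    -0.004]
 [-0.984 -0.002  0.176]] F [-38.33  -5.57  27.34] q [-0.4   0.21 -0.62  0.58  0.07 -0.39] w -0.0001
scene t 15.675
 lid near (np.float64(0.5023213654844514), np.float64(0.05109825089233852), 7) (np.float64(0.5186768572184405), np.float64(0.009762560632269851), 7)  far (np.float64(0.6757615703566603), np.float64(0.037341016246144595), 18)
 lid y lo/hi (np.float64(-0.12664862430196963), np.float64(-0.043806385575377665), 12) (np.float64(0.12909198770080027), np.float64(-0.03294333036783614), 11)
 unit near top (np.float64(0.6774655738059153), np.float64(0.04067046268299541), 19)  y lo/hi (np.float64(-0.15512029464998475), np.float64(-0.050450997928981195), 6) (np.float64(0.12725169152288746), np.float64(0.012161469075951944), 6) face 0
side t 15.725
 lid near (np.float64(0.5096805127215602), np.float64(0.08739716890091453), 5) (np.float64(0.5177021555247543), np.float64(0.03967121365038743), 7)  far (np.float64(0.6739695754459596), np.float64(0.03048495195781528), 20)
 lid y lo/hi (np.float64(-0.11759615736001691), np.float64(-0.04502854201073808), 12) (np.float64(0.13660671682338416), np.float64(-0.0570768919263986), 12)
 unit near top (np.float64(0.6966854369230568), np.float64(0.023967720632831178), 21)  y lo/hi (np.float64(-0.1448947476842542), np.float64(-0.06162380719775725), 6) (np.float64(0.13610448909617284), np.float64(-0.06194971905030459), 6) face 0
  jog [-0.01, 0.0002, -0.0323] [-0.0037, -0.023, 0.003] rows>=0.5
  jog [-0.1432, -0.0002, -0.0389] [-0.0037, -0.023, 0.003] rows>=2.4
  jog [-0.1543, 0.1027, -0.0425] [-0.0037, -0.023, 0.003] rows>=3.0
  jog [-0.1439, 0.2158, -0.0397] [-0.0037, -0.023, 0.003] rows>=4.2
  jog [-0.0715, 0.216, -0.0323] [-0.0037, -0.023, 0.003] rows>=3.7
  jog [-0.0059, 0.2162, -0.0238] [-0.0037, -0.023, 0.003] rows>=3.5
```

jog_arm:
  steps:
    - [-0.01, 0, -0.035, 0, 0, 0, 1]
    - [-0.076, 0, -0.042, 0, 0, 0, 1]
    - [-0.143, 0, -0.043, 0, 0, 0, 1]
    - [-0.154, 0.055, -0.046, 0, 0, 0, 1]
    - [-0.154, 0.11, -0.046, 0, 0, 0, 1]
    - [-0.15, 0.165, -0.046, 0, 0, 0, 1]
    - [-0.144, 0.216, -0.043, 0, 0, 0, 1]
    - [-0.144, 0.216, -0.043, 0, 0, 0, 1]
    - [-0.072, 0.216, -0.036, 0, 0, 0, 1]
    - [-0.007, 0.216, -0.028, 0, 0, 0, 1]
    - [-0.007, 0.216, -0.028, 0, 0, 0, 1]

```text
time_s: 17.1
ee_pos: [0.4756, 0.1107, 0.0565]
orientation: [0.772, -0.0, 0.635, -0.001]
wrist_force: [-0.6, -1.0, 0.1]
grip_width: -0.0
```

```bash
python3 -c "
from h import *
stt()
jog(([.49,.113,.056],Rt(0,.2)),([.512,.113,.056],Rt(0,.2)))
"
```

```text
t 17.1 p [0.4756 0.1107 0.0565] 
 [[ 0.194  0.001  0.981]
 [-0.001  1.    -0.001]
 [-0.981 -0.001  0.194]] F [-0.62 -0.96  0.1 ] q [ 0.07  0.17 -0.68  0.53 -0.02  0.07] w -0.0
  jog [0.0033, 0.0023, 0.014] [-0.0009, -0.0053, 0.0014] rows>=0.2
  jog [0.0075, 0.0024, 0.0356] [-0.0009, -0.0053, 0.0014] rows>=0.6
```

jog_arm:
  steps:
    - [0.003, 0, 0.014, 0, 0, 0, 1]
    - [0.004, 0, 0.019, 0, 0, 0, 1]
    - [0.005, 0, 0.023, 0, 0, 0, 1]
    - [0.006, 0, 0.027, 0, 0, 0, 1]
    - [0.006, 0, 0.031, 0, 0, 0, 1]
    - [0.007, 0, 0.034, 0, 0, 0, 1]
    - [0.007, 0, 0.034, 0, 0, 0, 1]

```text
time_s: 17.98
ee_pos: [0.5028, 0.1118, 0.0566]
orientation: [0.769, -0.001, 0.639, -0.0]
wrist_force: [-24.6, -0.2, 16.8]
grip_width: 0.0001
```

```bash
python3 -c "
from h import *
stt()
s=snap('scene'); cv2.imwrite('pics/k.png',cv2.resize(s['img'][130:280,200:400],None,fx=3.5,fy=3.5,interpolation=cv2.INTER_CUBIC)[:,:,::-1])
chest_unit()
"
```

```text
t 17.975 p [0.5028 0.1118 0.0566] 
 [[ 0.183 -0.001  0.983]
 [-0.001  1.     0.001]
 [-0.983 -0.001  0.183]] F [-24.6   -0.25  16.82] q [ 0.07  0.22 -0.61  0.56 -0.01  0.07] w 0.0001
scene t 18.075
 lid near (np.float64(0.5109675048460757), np.float64(0.03749015364876311), 6) (np.float64(0.5125271280563088), np.float64(0.08976763209930994), 6)  far (np.float64(0.6763191578167325), np.float64(0.04334595769063906), 19)
 lid y lo/hi (np.float64(-0.1268873619907852), np.float64(-0.04750072927971567), 9) (np.float64(0.1287467769618257), np.float64(-0.034199540688876325), 12)
 unit near top (np.float64(0.677814884663294), np.float64(0.0402111537407073), 21)  y lo/hi (np.float64(-0.15499702036383384), np.float64(0.004181466675917446), 6) (np.float64(0.12720796404633), np.float64(-0.0029567495029623318), 5) face 0
side t 18.125
 lid near (np.float64(0.6045920146571327), np.float64(-0.2026653851442529), 6) (np.float64(0.5383936949252244), np.float64(-0.5439951154912973), 7)  far (np.float64(0.67618478396514), np.float64(0.010481864614146021), 21)
 lid y lo/hi (np.float64(-0.055120078734474776), np.float64(-1.0856933017250723), 10) (np.float64(0.13829386365458338), np.float64(-0.08644161156586122), 12)
 unit near top (np.float64(0.6963481938247517), np.float64(0.036472028361541516), 20)  y lo/hi (np.float64(-0.14571031910775945), np.float64(-0.08051114824954524), 6) (np.float64(0.13572948560528586), np.float64(-0.0004618377156837159), 6) face 0
```

View pics/k.png

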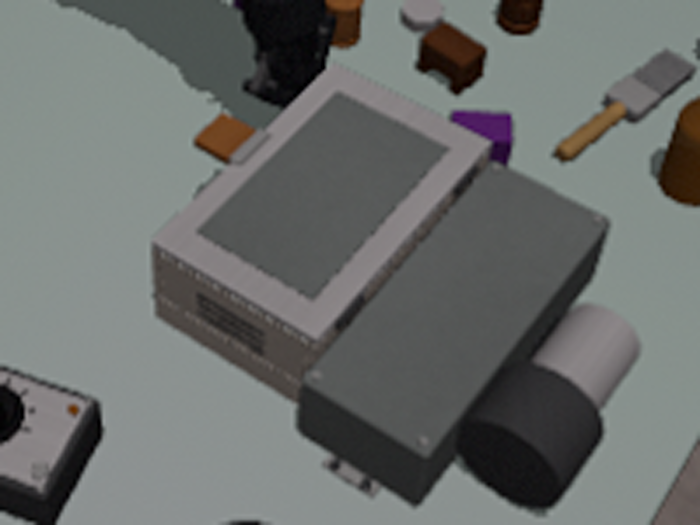

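```bash
python3 -c "
from h import *
jog(([.465,.113,.06],Rt(0,.2)),([.44,.113,.19],Rt(0,.2)),([.56,.0,.28],Rt(0,0.)))
"
```

```text
jog [-0.0103, 0.0013, -0.0365] [0.0014, -0.0162, 0.0011] rows>=0.6
  jog [-0.1427, 0.0011, -0.0374] [0.0014, -0.0162, 0.0011] rows>=2.4
  jog [-0.2091, -0.1121, 0.0969] [0.0013, 0.1838, 0.0013] rows>=4.1
```

jog_arm:
  steps:
    - [-0.01, 0, -0.038, 0, 0, 0, 1]
    - [-0.076, 0, -0.04, 0, 0, 0, 1]
    - [-0.143, 0, -0.04, 0, 0, 0, 1]
    - [-0.18, -0.03, 0.0, 0, 0.1, 0, 0]
    - [-0.209, -0.07, 0.05, 0, 0.184, 0, 0]
    - [-0.209, -0.112, 0.094, 0, 0.184, 0, 0]
    - [-0.209, -0.112, 0.094, 0, 0.184, 0, 0]
    - [-0.209, -0.112, 0.094, 0, 0.184, 0, 0]

```text
time_s: 19.12
ee_pos: [0.5627, -0.0003, 0.2823]
orientation: [0.713, 0.0, 0.702, -0.0]
wrist_force: [0.5, -0.6, 0.7]
grip_width: 0.085
```

```bash
python3 -c "
from h import *
stt()
s=snap('wrist'); cv2.imwrite('pics/l.png',s['img'][:,:,::-1])
X=cloud(s)
print(' lid far',edge(X,.102,.116,.36,.72,-.11,.12,0,'max'),' y',edge(X,.102,.116,.53,.65,-.25,.2,1),edge(X,.102,.116,.53,.65,-.2,.25,1,'max'))
print('lid near',edge(X,.102,.116,.36,.72,-.11,-.05,0),edge(X,.102,.116,.36,.72,.05,.12,0))
print(' unit near',edge(X,.074,.09,.62,.75,-.12,.1)) 
"
```

```text
t 19.125 p [ 5.627e-01 -3.000e-04  2.823e-01] 
 [[ 0.016  0.001  1.   ]
 [-0.     1.    -0.001]
 [-1.    -0.     0.016]] F [ 0.53 -0.56  0.74] q [-0.14  0.27  0.08  1.36  0.   -0.14] w 0.085
 lid far (np.float64(0.6722700299330061), np.float64(0.03166597173988153), 16)  y (np.float64(-0.12106774390630085), np.float64(-0.048505256772180476), 12) (np.float64(0.1310846172797994), np.float64(-0.040163499259304514), 12)
lid near (np.float64(0.5104697364866346), np.float64(0.053274248760470634), 6) (np.float64(0.5177177355698321), np.float64(0.031207169410448973), 7)
 unit near (np.float64(0.6981419093078203), np.float64(0.03530814361208023), 15)
```

View pics/l.png

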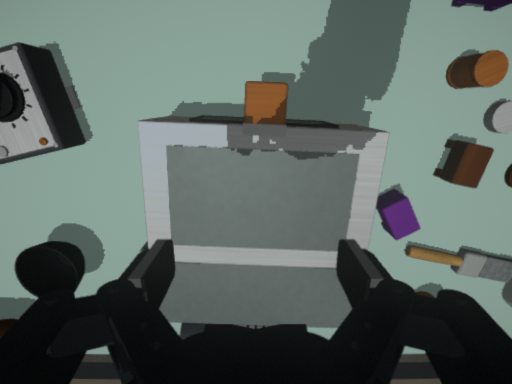

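```bash
python3 -c "
from h import *
s=snap('wrist'); X=cloud(s)
hsv=cv2.cvtColor(s['img'],cv2.COLOR_RGB2HSV)
m=(hsv[...,0]<18)&(hsv[...,1]>120)&(X[...,2]>.09)&(X[...,0]<.56)&(abs(X[...,1])<.06)
Q=X[m]; print(len(Q),np.median(Q,0),cv2.minAreaRect((Q[:,:2]*1000).astype(np.float32)),Q.min(0),Q.max(0))
jog(([.480,.007,.20],Rt(-.035,0)),([.480,.007,.106],Rt(-.035,0)))
"
```

```text
1658 [0.48697064 0.00963985 0.10826388] ((487.545166015625, 9.767752647399902), (42.57632064819336, 40.359989166259766), 87.69844055175781) [ 0.46750701 -0.01167884  0.105791  ] [0.50816425 0.03157015 0.11069513]
  jog [0.0809, 0.0062, -0.0827] [0.0358, 0.0147, -0.0] rows>=1.9
  jog [0.1749, 0.0062, -0.0841] [0.0358, 0.0147, -0.0] rows>=3.1
```

jog_arm:
  steps:
    - [0.04, 0.008, -0.05, 0.036, 0.015, 0, 0]
    - [0.09, 0.0095, -0.08, 0.036, 0.015, 0, 0]
    - [0.14, 0.0095, -0.08, 0.036, 0.015, 0, 0]
    - [0.181, 0.0095, -0.081, 0.036, 0.015, 0, 0]
    - [0.181, 0.0095, -0.081, 0.036, 0.015, 0, 0]
    - [0.181, 0.0095, -0.081, 0.036, 0.015, 0, 0]

```text
time_s: 19.98
ee_pos: [0.4851, 0.0099, 0.1015]
orientation: [0.708, 0.012, 0.706, -0.012]
wrist_force: [0.7, -1.3, 0.6]
grip_width: 0.0855
```

```bash
python3 -c "
from h import *
stt()
s=snap('wrist'); cv2.imwrite('pics/m.png',s['img'][:,:,::-1])
"
```

```text
t 19.975 p [0.4851 0.0099 0.1015] 
 [[ 0.002  0.035  0.999]
 [-0.001  0.999 -0.035]
 [-1.    -0.     0.002]] F [ 0.73 -1.26  0.63] q [-0.15  0.24 -0.43  0.9  -0.   -0.11] w 0.0855
```

View pics/m.png

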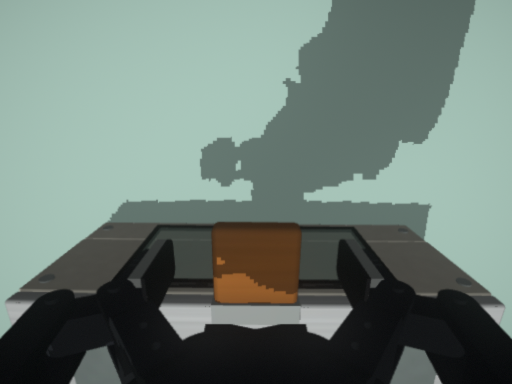

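jog_arm:
  steps:
    - [0, 0, 0, 0, 0, 0, 1]
    - [0, 0, 0, 0, 0, 0, 1]
    - [0, 0, 0, 0, 0, 0, 1]
    - [0, 0, 0, 0, 0, 0, 1]
    - [-0.02, 0, 0.0015, 0, 0, 0, 1]
    - [-0.039, 0, 0.005, 0, 0, 0, 1]
    - [-0.058, 0, 0.01, 0, 0, 0, 1]
    - [-0.077, 0, 0.0175, 0, 0, 0, 1]
  newtons: 30

```text
time_s: 21.02
ee_pos: [0.5029, 0.0092, 0.1772]
orientation: [0.708, 0.013, 0.706, -0.012]
wrist_force: [5.4, 2.6, -6.0]
grip_width: 0.0434
```

```bash
python3 -c "
from h import *
stt()
s=snap('wrist'); cv2.imwrite('pics/n.png',s['img'][:,:,::-1])
s=snap('side'); cv2.imwrite('pics/n2.png',s['img'][:,:,::-1])
"
```

```text
t 21.025 p [0.5029 0.0092 0.1772] 
 [[ 0.002  0.036  0.999]
 [ 0.001  0.999 -0.036]
 [-1.     0.001  0.002]] F [ 5.4   2.58 -6.05] q [-0.14  0.21 -0.27  1.1   0.   -0.11] w 0.0434
```

View pics/n2.png

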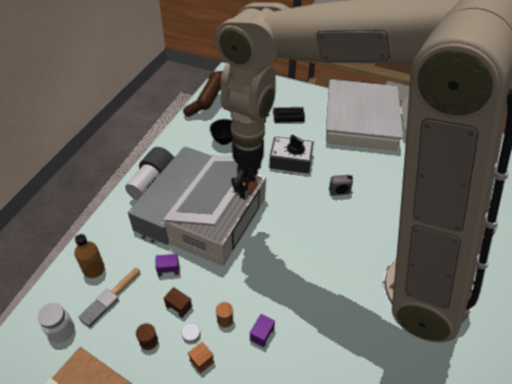

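jog_arm:
  steps:
    - [-0.014, 0, 0.007, 0, 0, 0, 1]
    - [-0.026, 0, 0.014, 0, 0, 0, 1]
    - [-0.038, 0, 0.023, 0, 0, 0, 1]
    - [-0.05, 0, 0.032, 0, 0, 0, 1]
    - [-0.06, 0, 0.043, 0, 0, 0, 1]
    - [-0.07, 0, 0.0535, 0, 0, 0, 1]
    - [-0.088, 0, 0.0775, 0, 0, 0, 1]
    - [-0.101, 0, 0.104, 0, 0, 0, 1]
    - [-0.11, 0, 0.132, 0, 0, 0, 1]
    - [-0.114, 0, 0.152, 0, 0, 0, 1]
    - [-0.116, 0, 0.171, 0, 0, 0, 1]
    - [-0.116, 0, 0.191, 0, 0, 0, 1]

```text
time_s: 22.62
ee_pos: [0.6921, 0.0009, 0.2914]
orientation: [0.706, 0.012, 0.708, -0.014]
wrist_force: [-2.0, -2.5, -1.5]
grip_width: 0.0438
```

```bash
python3 -c "
from h import *
stt()
s=snap('side'); cv2.imwrite('pics/o2.png',s['img'][:,:,::-1])
"
```

```text
t 22.625 p [0.6921 0.0009 0.2914] 
 [[-0.004  0.037  0.999]
 [-0.002  0.999 -0.037]
 [-1.    -0.002 -0.004]] F [-2.05 -2.5  -1.47] q [-0.11  0.57  0.55  1.55 -0.   -0.08] w 0.0438
```

View pics/o2.png

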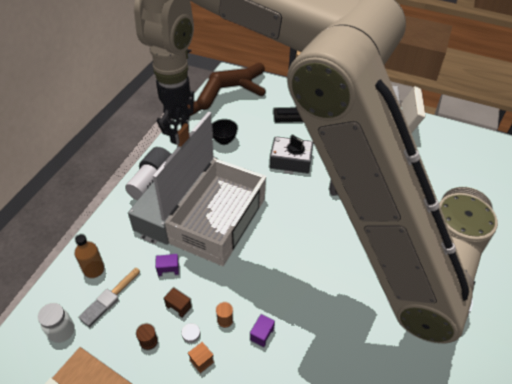

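jog_arm:
  steps:
    - [0.001, 0, 0.01, 0, 0, 0, 1]
    - [0.002, 0, 0.018, 0, 0, 0, 1]
    - [0.003, 0, 0.021, 0, 0, 0, 1]
    - [0.003, 0, 0.021, 0, 0, 0, 1]
    - [0.003, 0, 0.021, 0, 0, 0, 0]
    - [0.003, 0, 0.021, 0, 0, 0, 0]
    - [0.003, 0, 0.021, 0, 0, 0, 0]
    - [-0.03, 0, 0.016, 0, 0, 0, 0]
    - [-0.07, 0, 0, 0, 0, 0, 0]

```text
time_s: 23.8
ee_pos: [0.6928, 0.0023, 0.3625]
orientation: [0.707, 0.013, 0.707, -0.013]
wrist_force: [0.4, -0.2, -0.7]
grip_width: 0.0854
```

```bash
python3 -c "
from h import *
stt()
s=snap('side'); cv2.imwrite('pics/p2.png',s['img'][:,:,::-1])
s=snap('scene'); cv2.imwrite('pics/p1.png',s['img'][:,:,::-1])
"
```

```text
t 23.8 p [0.6928 0.0023 0.3625] 
 [[-0.001  0.036  0.999]
 [ 0.     0.999 -0.036]
 [-1.     0.    -0.001]] F [ 0.44 -0.23 -0.7 ] q [-0.11  0.61  0.8   1.76  0.   -0.08] w 0.0854
```

View pics/p2.png

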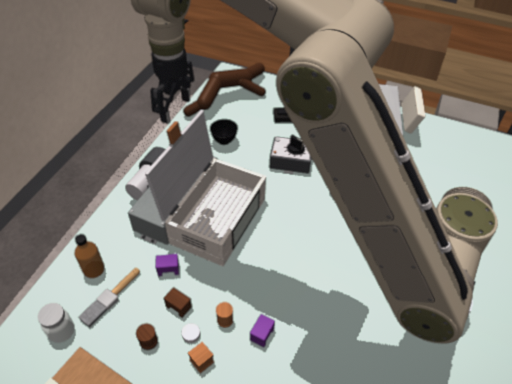

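View pics/p1.png

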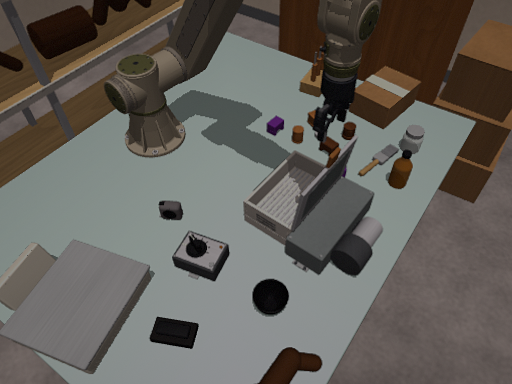

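```bash
python3 -c "
from h import *
jog(([.56,.0,.36],Rt(-.035,0)),([.50,.30,.28],Rt(1.571,0)))
"
```

```text
jog [0.0081, -0.007, -0.1329] [-0.0005, 0.0097, 0.0007] rows>=2.1
  jog [0.0872, 0.2907, -0.2042] [-1.6065, 0.0069, 0.0083] rows>=8.6
```

jog_arm:
  steps:
    - [0, -0.003, -0.06, 0, 0, 0, 0]
    - [0, -0.005, -0.12, 0, 0, 0, 0]
    - [0.08, 0.29, -0.204, -1.607, 0, 0, 0]
    - [0.087, 0.29, -0.204, -1.607, 0, 0, 0]
    - [0.087, 0.29, -0.204, -1.607, 0, 0, 0]
    - [0.087, 0.29, -0.204, -1.607, 0, 0, 0]
    - [0.087, 0.29, -0.204, -1.607, 0, 0, 0]
    - [0.087, 0.29, -0.204, -1.607, 0, 0, 0]
    - [0.087, 0.29, -0.204, -1.607, 0, 0, 0]
    - [0.087, 0.29, -0.204, -1.607, 0, 0, 0]
    - [0.087, 0.29, -0.204, -1.607, 0, 0, 0]
    - [0.087, 0.29, -0.204, -1.607, 0, 0, 0]

```text
time_s: 25.4
ee_pos: [0.4994, 0.2992, 0.2756]
orientation: [0.5, -0.5, 0.5, 0.5]
wrist_force: [0.4, -0.8, 0.1]
grip_width: 0.0856
```

```bash
cat >> h.py <<'E'
def stands(n="wrist",save=None,zlo=.008):
    s=snap(n); X=cloud(s)
    if save: cv2.imwrite(save,s["img"][:,:,::-1])
    hsv=cv2.cvtColor(s["img"],cv2.COLOR_RGB2HSV)
    m=(hsv[...,0]<18)&(hsv[...,1]>110)&(hsv[...,2]>20)&(X[...,2]>zlo)&(X[...,2]<.1)&(X[...,0]>.35)&(X[...,0]<.75)&(X[...,1]>-.12)&(X[...,1]<.55)
    for c,a,Q in comps(s,m,60):
        zt=np.percentile(Q[:,2],95); T=Q[abs(Q[:,2]-zt)<.004]
        r=cv2.minAreaRect((T[:,:2]*1000).astype(np.float32))
        print("px",c.round(),"n",a,"ztop %.4f"%zt,"mean",T.mean(0)[:2].round(4),"rect c",np.round(r[0],1),"size",np.round(r[1],1),"ang",round(r[2],1),"V",hsv[int(c[1]),int(c[0])])
E
python3 -c "
from h import *
stt(); stands('wrist','pics/q.png'); stands('side'); stands('scene')
"
```

```text
t 25.4 p [0.4994 0.2992 0.2756] 
 [[ 0.001 -1.     0.001]
 [-0.     0.001  1.   ]
 [-1.    -0.001 -0.   ]] F [ 0.36 -0.81  0.11] q [ 0.4   0.32  0.13  1.38 -0.   -1.17] w 0.0856
px [297. 153.] n 814 ztop 0.0541 mean [0.4473 0.2809] rect c [447.7 281.2] size [39.  38.5] ang 2.5 V [ 14 161 133]
px [203. 161.] n 1108 ztop 0.0442 mean [0.5681 0.2933] rect c [567.9 293.9] size [36.2 54.6] ang 78.5 V [ 12 131  74]
px [289. 233.] n 819 ztop 0.0460 mean [0.4516 0.3967] rect c [451.5 397.7] size [40.9 40. ] ang 64.2 V [ 14 145  79]
px [192. 240.] n 651 ztop 0.0501 mean [0.5893 0.4039] rect c [589.5 404.3] size [42.1 41.5] ang 44.5 V [ 12 124  68]
px [189. 314.] n 1786 ztop 0.0926 mean [0.5962 0.5227] rect c [596.  522.8] size [ 3.  37.9] ang 82.6 V [ 17 128  50]
px [125. 281.] n 168 ztop 0.0227 mean [0.7238 0.2949] rect c [721.4 293. ] size [80.7 13.3] ang 78.2 V [ 16 119 156]
px [178. 301.] n 409 ztop 0.0476 mean [0.5654 0.2976] rect c [565.3 298.4] size [35.8 55.8] ang 79.3 V [ 11 160  86]
px [224. 314.] n 310 ztop 0.0570 mean [0.4458 0.2835] rect c [446.2 284.1] size [35.3 37.8] ang 24.5 V
[... 715 characters left out ...]
 [372. 108.] n 977 ztop 0.0988 mean [0.6152 0.5319] rect c [605.5 535.6] size [ 40.1 159.4] ang 84.2 V [ 14 155  51]
px [315. 118.] n 177 ztop 0.0493 mean [0.4524 0.3938] rect c [450.9 391.8] size [38.5 36.6] ang 61.6 V [ 13 182  70]
px [349. 130.] n 157 ztop 0.0522 mean [0.5893 0.4001] rect c [590.4 400.3] size [38.2 39.8] ang 3.3 V [ 11 195  55]
px [298. 133.] n 154 ztop 0.0569 mean [0.4461 0.2769] rect c [446.4 276. ] size [35.  33.4] ang 89.3 V [ 13 189  62]
px [328. 145.] n 193 ztop 0.0468 mean [0.5669 0.2902] rect c [567.  289.2] size [37.7 53.3] ang 76.4 V [ 10 175  67]
px [368. 167.] n 104 ztop 0.0220 mean [0.7247 0.286 ] rect c [725.1 288.3] size [88.5 13.1] ang 78.8 V [ 17 135 125]
```

View pics/q.png

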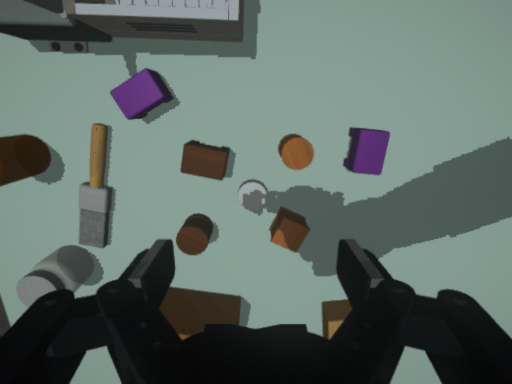

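```bash
python3 -c "
from h import *
r=np.radians
jog(([.568,.294,.14],Rt(r(168.5))),([.568,.294,.025],Rt(r(168.5))))
"
```

```text
jog [0.1358, -0.0684, -0.0049] [-1.3714, -0.0008, 0.0005] rows>=7.3
  jog [0.2508, -0.0683, -0.0049] [-1.3714, -0.0008, 0.0005] rows>=7.3
```

jog_arm:
  steps:
    - [0.05, -0.068, -0.005, -1.371, 0, 0, 0]
    - [0.09, -0.068, -0.005, -1.371, 0, 0, 0]
    - [0.136, -0.068, -0.005, -1.371, 0, 0, 0]
    - [0.136, -0.068, -0.005, -1.371, 0, 0, 0]
    - [0.136, -0.068, -0.005, -1.371, 0, 0, 0]
    - [0.136, -0.068, -0.005, -1.371, 0, 0, 0]
    - [0.136, -0.068, -0.005, -1.371, 0, 0, 0]
    - [0.136, -0.068, -0.005, -1.371, 0, 0, 0]
    - [0.136, -0.068, -0.005, -1.371, 0, 0, 0]

```text
time_s: 26.68
ee_pos: [0.5677, 0.294, 0.1398]
orientation: [-0.071, 0.704, -0.071, -0.703]
wrist_force: [-0.7, -0.8, 0.1]
grip_width: 0.0855
```

```bash
python3 -c "
from h import *
r=np.radians
stt();stands('wrist','pics/r.png')
jog(([.568,.294,.14],Rt(r(168.5))),([.568,.294,.025],Rt(r(168.5))))
"
```

```text
t 26.675 p [0.5677 0.294  0.1398] 
 [[ 0.001 -0.2   -0.98 ]
 [-0.    -0.98   0.2  ]
 [-1.     0.    -0.001]] F [-0.7  -0.79  0.13] q [ 0.35  0.48  0.04  1.13 -0.   -2.59] w 0.0855
px [ 14. 226.] n 4068 ztop 0.0529 mean [0.5438 0.5299] rect c [547.3 529.7] size [ 4.  40.7] ang 80.8 V [ 16 146  47]
px [254. 192.] n 2462 ztop 0.0439 mean [0.5726 0.2939] rect c [569.2 294.6] size [37.5 55. ] ang 79.6 V [ 11 144  78]
px [154. 178.] n 79 ztop 0.0114 mean [0.5958 0.3865] rect c [594.7 387.2] size [30.7  7.3] ang 14.7 V [ 13 103  52]
px [120. 200.] n 2060 ztop 0.0498 mean [0.5906 0.4042] rect c [590.2 404.8] size [43.1 43.8] ang 32.0 V [ 12 145  74]
px [293. 304.] n 1542 ztop 0.0535 mean [0.4533 0.2801] rect c [452.1 279.6] size [40.3 32.3] ang 64.5 V [ 14 170 132]
px [182. 310.] n 1634 ztop 0.0453 mean [0.4588 0.3899] rect c [455.9 395. ] size [40.2 32.6] ang 65.4 V [ 14 166  46]
  jog [-0.0002, -0.0001, -0.0003] [-0.0008, -0.0008, -0.0001] rows>=0.0
  jog [0.1148, -0.0001, -0.0002] [-0.0008, -0.0008, -0.0001] rows>=1.8
```

View pics/r.png

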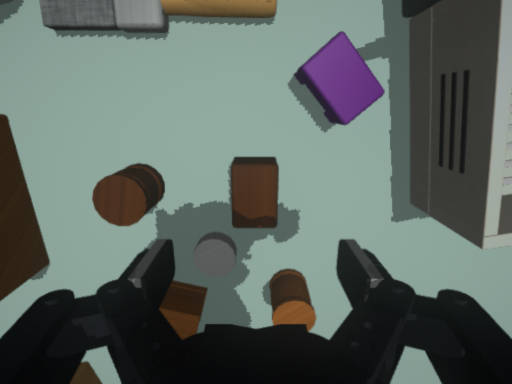

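jog_arm:
  steps:
    - [0.06, 0, 0.001, 0, 0, 0, 0]
    - [0.1, 0, 0.001, 0, 0, 0, 0]
    - [0.115, 0, 0.001, 0, 0, 0, 0]
    - [0.115, 0, 0.001, 0, 0, 0, 1]
    - [0.115, 0, 0.001, 0, 0, 0, 1]
    - [0.115, 0, 0.001, 0, 0, 0, 1]
    - [0.115, 0, 0.001, 0, 0, 0, 1]
    - [0.06, 0, 0.001, 0, 0, 0, 1]
    - [0.0, 0, 0.001, 0, 0, 0, 1]
    - [-0.04, 0, 0.001, 0, 0, 0, 1]
  newtons: 30

```text
time_s: 27.98
ee_pos: [0.5673, 0.2945, 0.1834]
orientation: [-0.071, 0.705, -0.07, -0.702]
wrist_force: [0.7, 0.0, -1.9]
grip_width: 0.0392
```

```bash
python3 -c "
from h import *
r=np.radians
stt()
jog(([.58,.20,.18],Rt(r(88))),([.596,.0875,.18],Rt(r(88))),([.596,.0875,.06],Rt(r(88))))
"
```

```text
t 27.975 p [0.5673 0.2945 0.1834] 
 [[ 0.004 -0.198 -0.98 ]
 [ 0.001 -0.98   0.198]
 [-1.    -0.002 -0.004]] F [ 0.75  0.05 -1.88] q [ 0.35  0.46  0.11  1.22 -0.   -2.59] w 0.0392
  jog [0.0034, 0.0901, -0.0311] [1.4061, -0.0021, 0.0041] rows>=7.5
  jog [0.0034, 0.1972, -0.0691] [1.4061, -0.0021, 0.0041] rows>=7.5
  jog [0.1234, 0.1974, -0.0686] [1.4061, -0.0021, 0.0041] rows>=7.5
```

jog_arm:
  steps:
    - [0.003, 0.05, -0.015, 0.35, 0, 0, 1]
    - [0.003, 0.09, -0.031, 0.7, 0, 0, 1]
    - [0.003, 0.15, -0.05, 1.05, 0, 0, 1]
    - [0.003, 0.197, -0.069, 1.406, 0, 0, 1]
    - [0.003, 0.197, -0.069, 1.406, 0, 0, 1]
    - [0.003, 0.197, -0.069, 1.406, 0, 0, 1]
    - [0.003, 0.197, -0.069, 1.406, 0, 0, 1]
    - [0.003, 0.197, -0.069, 1.406, 0, 0, 1]
    - [0.003, 0.197, -0.069, 1.406, 0, 0, 1]

```text
time_s: 29.1
ee_pos: [0.595, 0.0874, 0.1771]
orientation: [0.508, -0.492, 0.508, 0.491]
wrist_force: [0.3, -0.1, -0.8]
grip_width: 0.0399
```

```bash
cat >> h.py <<'E'
def rim(n="wrist",save=None):
    s=snap(n); X=cloud(s)
    if save: cv2.imwrite(save,s["img"][:,:,::-1])
    f="%.4f %.4f %d"
    print("rim near outer",f%edge(X,.093,.103,.45,.56,-.11,.12,0,"min")," near inner",f%edge(X,.093,.103,.45,.56,-.11,.12,0,"max"))
    print("rim left outer",f%edge(X,.093,.103,.53,.65,.1,.17,1,"max"),"left inner",f%edge(X,.093,.103,.53,.65,.1,.17,1,"min"))
    print("rim right outer",f%edge(X,.093,.103,.53,.65,-.17,-.09,1,"min"),"right inner",f%edge(X,.093,.103,.53,.65,-.17,-.09,1,"max"))
    Q=X.reshape(-1,3); m=(Q[:,2]>.02)&(Q[:,2]<.05)&(Q[:,0]>.55)&(Q[:,0]<.66)&(abs(Q[:,1])<.08); print("floor z",np.median(Q[m,2]) if m.any() else None,m.sum())
E
python3 -c "
from h import *
r=np.radians
stt(); rim('wrist','pics/s.png'); rim('side'); rim('scene')
jog(([.596,.0875,.18],Rt(r(88))),([.596,.0875,.06],Rt(r(88))))
"
```

```text
t 29.1 p [0.595  0.0874 0.1771] 
 [[ 0.001 -0.999  0.034]
 [-0.     0.034  0.999]
 [-1.    -0.001 -0.   ]] F [ 0.26 -0.1  -0.84] q [ 0.01  0.39 -0.01  1.17 -0.   -1.52] w 0.0399
rim near outer 0.5085 0.0584 18  near inner 0.5206 0.0401 18
rim left outer 0.1481 0.1309 1 left inner 0.1389 0.1228 1h.py:63: RankWarning: Polyfit may be poorly conditioned
  a=np.polyfit(pts[:,0],pts[:,1],1); r=np.abs(np.polyval(a,pts[:,0])-pts[:,1]); pts=pts[r<max(.002,2*np.median(r))]
h.py:63: RankWarning: Polyfit may be poorly conditioned
  a=np.polyfit(pts[:,0],pts[:,1],1); r=np.abs(np.polyval(a,pts[:,0])-pts[:,1]); pts=pts[r<max(.002,2*np.median(r))]
h.py:63: RankWarning: Polyfit may be poorly conditioned
  a=np.polyfit(pts[:,0],pts[:,1],1); r=np.abs(np.polyval(a,pts[:,0])-pts[:,1]); pts=pts[r<max(.002,2*np.median(r))]
h.py:63: RankWarning: Polyfit may be poorly conditioned
  a=np.polyfit(pts[:,0],pts[:,1],1); r=np.abs(np.polyval(a,pts[:,0])-pts[:,1]); pts=pts[r<max(.002,2*np.median(r))]
h.py:63: RankWarning: Polyfit may be poorly conditioned
  a=np.polyfit(pts[:,0],pts[:,1],1); r=np.abs(np.polyval(a,pts[:,0])-pts[:,1]); pts=pts[r<max(.002,2*np.median(r))]
h.py:63: RankWarning: Polyfit may be poorly conditioned
  a=np.polyfit(pts[:,0],pts[:,1],1); r=np.abs(np.polyval(a,pts[:,0])-pts[:,1]); pts=pts[r<max(.002,2*np.median(r))]
Traceback (most recent call last):
  File "h.py", line 105, in rim
    print("rim right outer",f%edge(X,.093,.103,.53,.65,-.17,-.09,1,"min"),"right inner",f%edge(X,.093,.103,.53,.65,-.17,-.09,1,"max"))
                              ~~~~^^^^^^^^^^^^^^^^^^^^^^^^^^^^^^^^^^^^^^^
  File "h.py", line 63, in edge
    a=np.polyfit(pts[:,0],pts[:,1],1); r=np.abs(np.polyval(a,pts[:,0])-pts[:,1]); pts=pts[r<max(.002,2*np.median(r))]
                 ~~~^^^^^
IndexError: too many indices for array: array is 1-dimensional, but 2 were indexed
```

View pics/s.png

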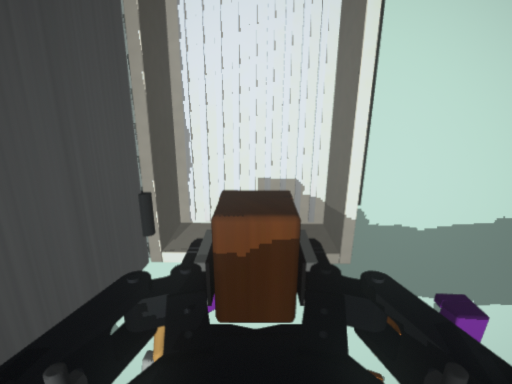

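jog_arm:
  steps:
    - [0.05, 0, 0, 0, 0, 0, 1]
    - [0.09, 0, 0, 0, 0, 0, 1]
    - [0.108, 0, 0, 0, 0, 0, 1]
    - [0.114, 0, 0, 0, 0, 0, 1]
    - [0.117, 0, 0, 0, 0, 0, 1]
    - [0.117, 0, 0, 0, 0, 0, 1]

```text
time_s: 29.9
ee_pos: [0.5962, 0.0875, 0.0614]
orientation: [0.509, -0.492, 0.508, 0.491]
wrist_force: [-0.0, -1.5, -1.1]
grip_width: 0.0397
```

```bash
python3 -c "
from h import *
stt()"
```

```text
t 29.9 p [0.5962 0.0875 0.0614] 
 [[ 0.003 -0.999  0.034]
 [-0.     0.034  0.999]
 [-1.    -0.003 -0.   ]] F [-0.04 -1.54 -1.07] q [ 0.01  0.48 -0.18  0.91 -0.   -1.52] w 0.0397
```

jog_arm:
  steps:
    - [0.002, 0, 0, 0, 0, 0, 1]
    - [0.002, 0, 0, 0, 0, 0, 1]
    - [0.002, 0, 0, 0, 0, 0, 0.2]
    - [0.002, 0, 0, 0, 0, 0, 0.2]
    - [0.002, 0, 0, 0, 0, 0, 0.2]
    - [-0.04, 0, 0, 0, 0, 0, 0.2]
    - [-0.1, 0, 0, 0, 0, 0, 0.2]
    - [-0.16, 0, 0, 0, 0, 0, 0]

```text
time_s: 30.9
ee_pos: [0.5949, 0.0874, 0.2211]
orientation: [0.508, -0.491, 0.509, 0.491]
wrist_force: [0.8, -0.3, 0.2]
grip_width: 0.084
```

```bash
python3 -c "
from h import *
r=np.radians
stt(); stands('wrist','pics/t.png')
jog(([.56,.25,.22],Rt(r(88))),([.5893,.404,.16],Rt(r(88))),([.5893,.404,.025],Rt(r(88))))
"
```

```text
t 30.9 p [0.5949 0.0874 0.2211] 
 [[-0.    -0.999  0.035]
 [-0.     0.035  0.999]
 [-1.     0.    -0.   ]] F [ 0.79 -0.31  0.19] q [ 0.01  0.37  0.07  1.27 -0.   -1.52] w 0.084
px [254. 180.] n 1692 ztop 0.0780 mean [0.5963 0.0843] rect c [596.6  86.7] size [52.9 36.3] ang 87.2 V [ 11 132  91]
  jog [0.01, 0.044, 0.161] [0.0002, 0.0002, 0.0127] rows>=2.7
  jog [0.0704, 0.0208, 0.316] [0.0002, 0.0002, 0.0127] rows>=5.2
  jog [0.2053, 0.0225, 0.3159] [0.0002, 0.0002, 0.0127] rows>=6.0
```

View pics/t.png

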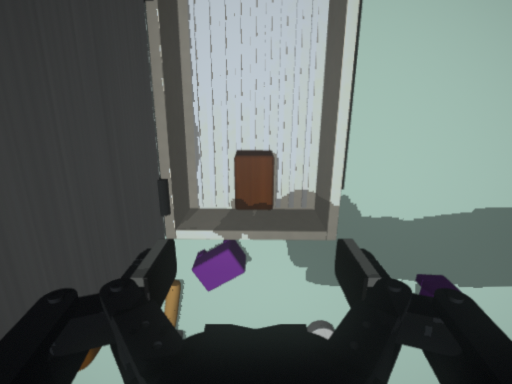

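jog_arm:
  steps:
    - [0, 0.04, 0.06, 0, 0, 0, 0]
    - [0.01, 0.035, 0.12, 0, 0, 0, 0]
    - [0.03, 0.03, 0.18, 0, 0, 0, 0]
    - [0.05, 0.025, 0.24, 0, 0, 0, 0]
    - [0.07, 0.021, 0.3, 0, 0, 0, 0]
    - [0.08, 0.021, 0.316, 0, 0, 0, 0]
    - [0.08, 0.021, 0.316, 0, 0, 0, 0]

```text
time_s: 31.82
ee_pos: [0.584, 0.405, 0.1373]
orientation: [0.507, -0.492, 0.509, 0.492]
wrist_force: [-0.8, -0.2, 0.3]
grip_width: 0.085
```

```bash
python3 -c "
from h import *
r=np.radians
stt(); stands('wrist','pics/u.png')
jog(([.5893,.404,.1],Rt(r(88))),([.5893,.404,.025],Rt(r(88))))
"
```

```text
t 31.825 p [0.584  0.405  0.1373] 
 [[-0.002 -0.999  0.032]
 [-0.002  0.032  0.999]
 [-1.     0.002 -0.002]] F [-0.78 -0.24  0.3 ] q [ 0.49  0.63  0.27  1.22 -0.   -1.04] w 0.085
px [441.  29.] n 3634 ztop 0.0538 mean [0.4481 0.2825] rect c [447.2 283.4] size [42.  37.4] ang 1.8 V [ 14 176 120]
px [408. 184.] n 3054 ztop 0.0457 mean [0.4523 0.3975] rect c [451.4 398.3] size [41.2 42.9] ang 63.9 V [ 14 172 135]
px [249. 197.] n 1772 ztop 0.0500 mean [0.5891 0.4009] rect c [589.4 401. ] size [35.6 43.5] ang 87.3 V [ 12 144  78]
px [232. 313.] n 4253 ztop 0.0657 mean [0.6475 0.5147] rect c [648.5 514.5] size [ 2.5 30.6] ang 83.0 V [ 17 123  52]
  jog [0.0386, -0.0047, 0.0005] [0.001, -0.002, -0.0009] rows>=0.6
  jog [0.1136, -0.0048, 0.0006] [0.001, -0.002, -0.0009] rows>=1.8
```

View pics/u.png

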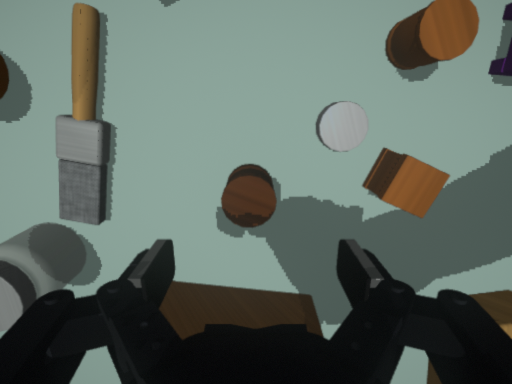

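jog_arm:
  steps:
    - [0.06, -0.005, 0.0, 0, 0, 0, 0]
    - [0.1, -0.005, 0.0, 0, 0, 0, 0]
    - [0.112, -0.005, 0.0, 0, 0, 0, 0]
    - [0.112, -0.005, 0, 0, 0, 0, 1]
    - [0.112, -0.005, 0, 0, 0, 0, 1]
    - [0.112, -0.005, 0, 0, 0, 0, 1]
    - [0.112, -0.005, 0, 0, 0, 0, 1]
    - [0.05, -0.005, 0, 0, 0, 0, 1]
    - [-0.01, -0.005, 0, 0, 0, 0, 1]
    - [-0.05, -0.005, 0, 0, 0, 0, 1]

```text
time_s: 33.12
ee_pos: [0.5911, 0.4045, 0.1947]
orientation: [0.51, -0.492, 0.507, 0.49]
wrist_force: [0.7, 0.8, -1.0]
grip_width: 0.045
```

```bash
python3 -c "
from h import *
r=np.radians
stt()
jog(([.57,.25,.2],Rt(r(88))),([.594,.0225,.19],Rt(r(88))),([.594,.0225,.060],Rt(r(88))))
"
```

```text
t 33.125 p [0.5911 0.4045 0.1947] 
 [[ 0.006 -0.999  0.034]
 [ 0.002  0.034  0.999]
 [-1.    -0.006  0.002]] F [ 0.66  0.84 -1.04] q [ 0.49  0.61  0.39  1.34 -0.   -1.05] w 0.045
  jog [-0.0058, 0.0158, -0.1551] [0.0004, 0.0024, 0.0055] rows>=2.5
  jog [0.0038, -0.016, -0.3817] [0.0004, 0.0024, 0.0055] rows>=6.1
  jog [0.1338, -0.0153, -0.382] [0.0004, 0.0024, 0.0055] rows>=6.5
```

jog_arm:
  steps:
    - [-0.003, 0.006, -0.06, 0, 0, 0, 1]
    - [-0.006, 0.014, -0.12, 0, 0, 0, 1]
    - [-0.005, 0.012, -0.18, 0, 0, 0, 1]
    - [0, 0.004, -0.24, 0, 0, 0, 1]
    - [0, -0.005, -0.3, 0, 0, 0, 1]
    - [0.002, -0.013, -0.36, 0, 0, 0, 1]
    - [0.004, -0.016, -0.382, 0, 0, 0, 1]
    - [0.004, -0.016, -0.382, 0, 0, 0, 1]
    - [0.05, -0.016, -0.382, 0, 0, 0, 1]
    - [0.05, -0.016, -0.382, 0, 0, 0, 1]

```text
time_s: 34.38
ee_pos: [0.59, 0.0233, 0.1371]
orientation: [0.507, -0.49, 0.51, 0.493]
wrist_force: [-0.7, -0.5, -1.1]
grip_width: 0.0455
```

```bash
python3 -c "
from h import *
r=np.radians
stt();s=snap('wrist');cv2.imwrite('pics/v.png',s['img'][:,:,::-1])
jog(([.594,.0225,.060],Rt(r(88))))
"
```

```text
t 34.375 p [0.59   0.0233 0.1371] 
 [[-0.006 -0.999  0.033]
 [ 0.001  0.033  0.999]
 [-1.     0.006  0.001]] F [-0.69 -0.54 -1.14] q [-0.1   0.4  -0.1   1.08  0.   -1.63] w 0.0455
  jog [0.0791, -0.0029, -0.0006] [0.0021, 0.0003, -0.0031] rows>=1.3
```

View pics/v.png

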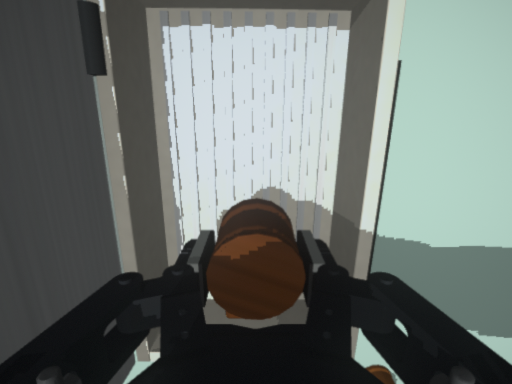

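jog_arm:
  steps:
    - [0.045, -0.003, 0, 0, 0, 0, 1]
    - [0.068, -0.003, 0, 0, 0, 0, 1]
    - [0.075, -0.003, 0, 0, 0, 0, 1]
    - [0.079, -0.003, 0, 0, 0, 0, 1]
    - [0.079, -0.003, 0, 0, 0, 0, 1]
    - [0.079, -0.003, 0, 0, 0, 0, 0.2]
    - [0.079, -0.003, 0, 0, 0, 0, 0.2]
    - [0.079, -0.003, 0, 0, 0, 0, 0.2]
    - [0.03, -0.003, 0, 0, 0, 0, 0.2]
    - [-0.03, -0.003, 0, 0, 0, 0, 0.2]
    - [-0.08, -0.003, 0, 0, 0, 0, 0]

```text
time_s: 35.8
ee_pos: [0.5962, 0.0213, 0.2222]
orientation: [0.509, -0.492, 0.508, 0.491]
wrist_force: [0.9, 0.0, -0.7]
grip_width: 0.084
```

```bash
python3 -c "
from h import *
r=np.radians
stt();stands('wrist','pics/w.png')
jog(([.53,.23,.22],Rt(r(88))),([.447,.282,.14],Rt(r(88))))
"
```

```text
t 35.8 p [0.5962 0.0213 0.2222] 
 [[ 0.002 -0.999  0.035]
 [-0.     0.035  0.999]
 [-1.    -0.002 -0.   ]] F [ 0.91  0.05 -0.69] q [-0.1   0.36  0.06  1.27 -0.   -1.63] w 0.084
px [256. 185.] n 1404 ztop 0.0840 mean [0.5965 0.0219] rect c [596.1  22.8] size [42.7 42. ] ang 87.4 V [ 11 127  90]
px [259. 243.] n 1320 ztop 0.0779 mean [0.5954 0.0892] rect c [596.4  86.6] size [54.3 36.8] ang 87.8 V [ 12 149  89]
  jog [0.0084, 0.0762, 0.2064] [0.0002, -0.0011, 0.0121] rows>=3.5
  jog [0.0873, 0.1619, 0.2555] [0.0002, -0.0011, 0.0121] rows>=5.0
```

View pics/w.png

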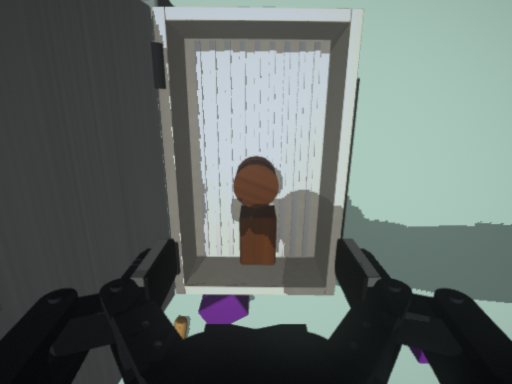

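jog_arm:
  steps:
    - [0.004, 0.02, 0.055, 0, 0, 0, 0.3]
    - [0.006, 0.04, 0.11, 0, 0, 0, 0.3]
    - [0.008, 0.06, 0.16, 0, 0, 0, 0.3]
    - [0.01, 0.08, 0.207, 0, 0, 0, 0.3]
    - [0.04, 0.12, 0.24, 0, 0, 0, 0.3]
    - [0.08, 0.162, 0.255, 0, 0, 0, 0.3]
    - [0.087, 0.162, 0.255, 0, 0, 0, 0.3]
    - [0.087, 0.162, 0.255, 0, 0, 0, 0.3]

```text
time_s: 36.85
ee_pos: [0.4431, 0.282, 0.1325]
orientation: [0.509, -0.492, 0.508, 0.491]
wrist_force: [0.7, 0.4, 0.8]
grip_width: 0.0596
```

```bash
python3 -c "
from h import *
r=np.radians
stt();stands('wrist','pics/x.png')
jog(([.447,.282,.026],Rt(r(88))))
"
```

```text
t 36.85 p [0.4431 0.282  0.1325] 
 [[ 0.001 -0.999  0.034]
 [-0.001  0.034  0.999]
 [-1.    -0.001 -0.001]] F [0.7  0.36 0.79] q [ 0.41  0.28 -0.28  1.01 -0.   -1.12] w 0.0596
px [251. 202.] n 2099 ztop 0.0539 mean [0.4466 0.2805] rect c [446.8 281.3] size [39.9 39.5] ang 89.7 V [ 14 169 133]
px [253. 305.] n 2013 ztop 0.0455 mean [0.4501 0.3913] rect c [450.2 395.4] size [39.2 41. ] ang 64.3 V [ 14 175 130]
px [109. 382.] n 103 ztop 0.0133 mean [0.6294 0.5169] rect c [624.8 517.6] size [ 3.9 34.1] ang 83.0 V [ 16 142  45]
  jog [0.1075, -0.0023, -0.0] [-0.0003, 0.0004, 0.0027] rows>=1.7
```

View pics/x.png

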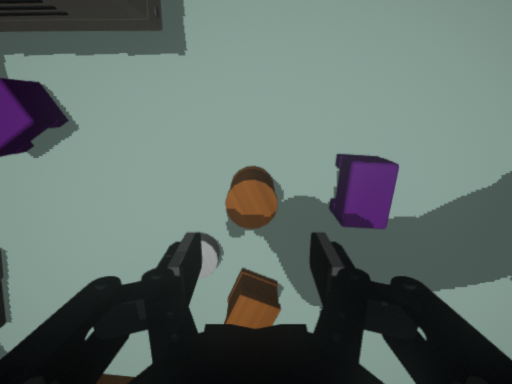

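jog_arm:
  steps:
    - [0.055, -0.003, 0.0, 0, 0, 0, 0.3]
    - [0.095, -0.003, 0.0, 0, 0, 0, 0.3]
    - [0.105, -0.003, 0.0, 0, 0, 0, 0.3]
    - [0.105, -0.003, 0.0, 0, 0, 0, 1]
    - [0.105, -0.003, 0, 0, 0, 0, 1]
    - [0.105, -0.003, 0, 0, 0, 0, 1]
    - [0.105, -0.003, 0, 0, 0, 0, 1]
    - [0.05, -0.003, 0, 0, 0, 0, 1]
    - [-0.01, -0.003, 0, 0, 0, 0, 1]
    - [-0.06, -0.003, 0, 0, 0, 0, 1]

```text
time_s: 38.15
ee_pos: [0.446, 0.2819, 0.1955]
orientation: [0.509, -0.492, 0.508, 0.491]
wrist_force: [1.4, -0.1, -0.9]
grip_width: 0.0414
```

```bash
python3 -c "
from h import *
r=np.radians
stt()
jog(([.51,.2,.2],Rt(r(88))),([.592,-.0865,.19],Rt(r(88))),([.592,-.0865,.14],Rt(r(88))))
"
```

```text
t 38.15 p [0.446  0.2819 0.1955] 
 [[ 0.002 -0.999  0.035]
 [ 0.     0.035  0.999]
 [-1.    -0.002  0.   ]] F [ 1.38 -0.15 -0.92] q [ 0.41  0.24 -0.18  1.15 -0.   -1.12] w 0.0414
  jog [-0.0044, -0.0668, -0.0797] [0.0004, 0.0005, 0.0025] rows>=1.7
  jog [0.0057, -0.1586, -0.3632] [0.0004, 0.0005, 0.0025] rows>=6.3
  jog [0.0557, -0.1585, -0.3632] [0.0004, 0.0005, 0.0025] rows>=6.4
```

jog_arm:
  steps:
    - [-0.003, -0.04, -0.045, 0, 0, 0, 1]
    - [-0.004, -0.07, -0.085, 0, 0, 0, 1]
    - [-0.004, -0.09, -0.14, 0, 0, 0, 1]
    - [-0.002, -0.11, -0.2, 0, 0, 0, 1]
    - [0, -0.13, -0.26, 0, 0, 0, 1]
    - [0.003, -0.15, -0.32, 0, 0, 0, 1]
    - [0.006, -0.159, -0.363, 0, 0, 0, 1]
    - [0.006, -0.159, -0.363, 0, 0, 0, 1]
    - [0.055, -0.159, -0.363, 0, 0, 0, 1]
    - [0.055, -0.159, -0.363, 0, 0, 0, 1]

```text
time_s: 39.4
ee_pos: [0.5888, -0.0849, 0.1347]
orientation: [0.507, -0.489, 0.51, 0.494]
wrist_force: [-1.5, -0.7, -0.1]
grip_width: 0.0415
```

```bash
python3 -c "
from h import *
r=np.radians
stt();s=snap('wrist');cv2.imwrite('pics/y.png',s['img'][:,:,::-1])
print(onplane(s,[[255,140],[255,165]],.034), onplane(s,[[300,60]],.098))
jog(([.592,-.0865,.0615],Rt(r(88))))
"
```

```text
t 39.4 p [ 0.5888 -0.0849  0.1347] 
 [[-0.007 -0.999  0.034]
 [ 0.002  0.034  0.999]
 [-1.     0.007  0.002]] F [-1.49 -0.68 -0.14] q [-0.28  0.41 -0.09  1.08  0.   -1.81] w 0.0415
[[ 0.58695874 -0.13295889  0.034     ]
 [ 0.58765408 -0.11235549  0.034     ]] [[ 0.5612592  -0.18243058  0.098     ]]
  jog [0.0755, -0.0019, -0.0013] [0.0012, 0.0009, -0.0036] rows>=1.2
```

View pics/y.png

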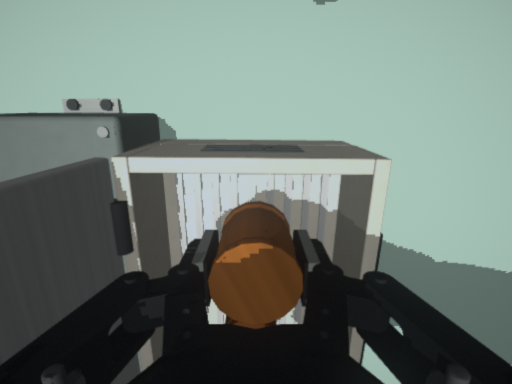

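```bash
python3 -c "
from h import *
s=snap('wrist')
print(onplane(s,[[255,158],[255,172],[133,172],[365,172],[118,160],[385,160]],.098))
"
```

```text
[[ 0.58915634 -0.12962691  0.098     ]
 [ 0.58944525 -0.12099374  0.098     ]
 [ 0.66421539 -0.1235703   0.098     ]
 [ 0.52192698 -0.11875341  0.098     ]
 [ 0.67218527 -0.13130401  0.098     ]
 [ 0.51028172 -0.12584301  0.098     ]]
```

jog_arm:
  steps:
    - [0.045, -0.003, -0.001, 0, 0, 0, 1]
    - [0.065, -0.003, -0.001, 0, 0, 0, 1]
    - [0.072, -0.003, -0.001, 0, 0, 0, 1]
    - [0.0745, -0.003, -0.001, 0, 0, 0, 1]
    - [0.0745, -0.003, -0.001, 0, 0, 0, 1]
    - [0.0745, -0.003, -0.001, 0, 0, 0, 0.2]
    - [0.0745, -0.003, -0.001, 0, 0, 0, 0.2]
    - [0.0745, -0.003, -0.001, 0, 0, 0, 0.2]
    - [0.03, -0.003, 0, 0, 0, 0, 0.2]
    - [-0.03, -0.003, 0, 0, 0, 0, 0.2]
    - [-0.085, -0.003, 0, 0, 0, 0, 0]

```text
time_s: 40.88
ee_pos: [0.595, -0.0866, 0.2249]
orientation: [0.509, -0.492, 0.508, 0.491]
wrist_force: [1.7, 0.3, 0.7]
grip_width: 0.0839
```

```bash
python3 -c "
from h import *
r=np.radians
stt();stands('wrist','pics/z.png')
jog(([.52,.2,.22],Rt(r(88))),([.451,.398,.15],Rt(r(64))))
"
```

```text
t 40.875 p [ 0.595  -0.0866  0.2249] 
 [[ 0.001 -0.999  0.035]
 [-0.     0.035  0.999]
 [-1.    -0.001 -0.   ]] F [1.75 0.3  0.73] q [-0.28  0.37  0.08  1.28 -0.   -1.81] w 0.0839
px [254. 182.] n 1344 ztop 0.0880 mean [ 0.5963 -0.0886] rect c [596.4 -87.9] size [40.4 39.7] ang 68.2 V [ 14 163 153]
px [258. 278.] n 1081 ztop 0.0837 mean [0.5965 0.0221] rect c [596.8  23.2] size [44.9 41.7] ang 89.6 V [ 11 136  77]
px [259. 314.] n 820 ztop 0.0777 mean [0.5968 0.0764] rect c [596.3  77.7] size [40.2 36.8] ang 87.5 V [ 11 148  79]
  jog [0.0114, 0.0881, 0.2846] [0.0002, -0.0033, 0.0124] rows>=4.8
  jog [0.0798, 0.1648, 0.4803] [0.419, -0.0006, 0.0129] rows>=8.2
```

View pics/z.png

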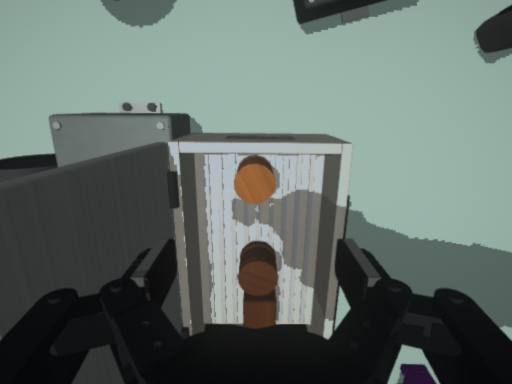

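jog_arm:
  steps:
    - [0.002, 0.02, 0.055, 0, 0, 0, 0.2]
    - [0.004, 0.04, 0.115, 0, 0, 0, 0.2]
    - [0.006, 0.055, 0.175, 0, 0, 0, 0.2]
    - [0.008, 0.07, 0.23, 0, 0, 0, 0.2]
    - [0.01, 0.088, 0.285, 0.1, 0, 0, 0.2]
    - [0.03, 0.11, 0.34, 0.25, 0, 0, 0.2]
    - [0.05, 0.135, 0.4, 0.419, 0, 0, 0.2]
    - [0.07, 0.158, 0.455, 0.419, 0, 0, 0.2]
    - [0.08, 0.165, 0.48, 0.419, 0, 0, 0.2]
    - [0.08, 0.165, 0.48, 0.419, 0, 0, 0.2]
    - [0.08, 0.165, 0.48, 0.419, 0, 0, 0.2]

```text
time_s: 42.3
ee_pos: [0.4471, 0.3984, 0.1428]
orientation: [0.6, -0.375, 0.6, 0.374]
wrist_force: [0.3, -0.2, -0.3]
grip_width: 0.0685
```

```bash
python3 -c "
from h import *
r=np.radians
stt();stands('wrist','pics/aa.png')
jog(([.451,.398,.025],Rt(r(64))))
"
```

```text
t 42.3 p [0.4471 0.3984 0.1428] 
 [[ 0.001 -0.899  0.438]
 [-0.001  0.438  0.899]
 [-1.    -0.001 -0.   ]] F [ 0.25 -0.17 -0.27] q [ 0.59  0.41 -0.08  1.09 -0.   -0.52] w 0.0685
px [252. 197.] n 2185 ztop 0.0459 mean [0.4501 0.3972] rect c [450.5 398. ] size [40.3 41. ] ang 64.4 V [ 14 169 124]
px [126. 366.] n 904 ztop 0.0565 mean [0.6583 0.513 ] rect c [660.1 512.9] size [ 2.9 36.5] ang 80.3 V [ 16 145  44]
  jog [0.1181, -0.003, 0.0015] [-0.0009, 0.0002, 0.0014] rows>=1.9
```

View pics/aa.png

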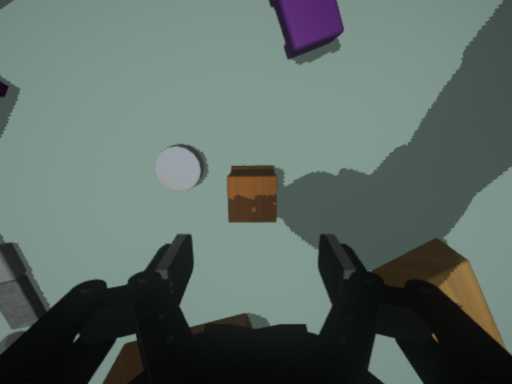

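jog_arm:
  steps:
    - [0.05, -0.003, 0.001, 0, 0, 0, 0.35]
    - [0.09, -0.003, 0.001, 0, 0, 0, 0.35]
    - [0.112, -0.003, 0.001, 0, 0, 0, 0.35]
    - [0.118, -0.003, 0.001, 0, 0, 0, 0.35]
    - [0.118, -0.003, 0.001, 0, 0, 0, 1]
    - [0.118, -0.003, 0.001, 0, 0, 0, 1]
    - [0.118, -0.003, 0.001, 0, 0, 0, 1]
    - [0.118, -0.003, 0.001, 0, 0, 0, 1]
    - [0.06, -0.003, 0.001, 0, 0, 0, 1]
    - [0, -0.003, 0.001, 0, 0, 0, 1]
    - [-0.05, -0.003, 0.001, 0, 0, 0, 1]

```text
time_s: 43.72
ee_pos: [0.4502, 0.3987, 0.1954]
orientation: [0.6, -0.375, 0.599, 0.375]
wrist_force: [1.9, 0.8, -0.8]
grip_width: 0.0416
```

```bash
python3 -c "
from h import *
r=np.radians
stt()
jog(([.51,.2,.2],Rt(r(76))),([.5945,-.033,.19],Rt(r(88))),([.5945,-.033,.14],Rt(r(88))))
"
```

```text
t 43.725 p [0.4502 0.3987 0.1954] 
 [[ 0.002 -0.899  0.438]
 [ 0.001  0.438  0.899]
 [-1.    -0.002  0.002]] F [ 1.94  0.81 -0.79] q [ 0.59  0.38  0.02  1.21 -0.   -0.53] w 0.0416
  jog [-0.0046, -0.1408, -0.1524] [-0.2092, 0.0014, 0.002] rows>=3.3
  jog [0.0054, -0.3188, -0.3248] [-0.4186, 0.0012, 0.0021] rows>=7.3
  jog [0.0554, -0.3187, -0.3249] [-0.4186, 0.0012, 0.0021] rows>=7.3
```

jog_arm:
  steps:
    - [-0.002, -0.04, -0.043, -0.06, 0, 0, 1]
    - [-0.003, -0.08, -0.086, -0.12, 0, 0, 1]
    - [-0.004, -0.12, -0.128, -0.17, 0, 0, 1]
    - [-0.004, -0.16, -0.17, -0.22, 0, 0, 1]
    - [-0.002, -0.2, -0.21, -0.28, 0, 0, 1]
    - [0, -0.24, -0.25, -0.33, 0, 0, 1]
    - [0.003, -0.28, -0.29, -0.38, 0, 0, 1]
    - [0.005, -0.319, -0.325, -0.419, 0, 0, 1]
    - [0.005, -0.319, -0.325, -0.419, 0, 0, 1]
    - [0.03, -0.319, -0.325, -0.419, 0, 0, 1]
    - [0.03, -0.319, -0.325, -0.419, 0, 0, 1]

```text
time_s: 45.1
ee_pos: [0.5925, -0.0325, 0.1613]
orientation: [0.508, -0.49, 0.509, 0.492]
wrist_force: [-0.6, 0.4, -0.9]
grip_width: 0.0417
```

```bash
python3 -c "
from h import *
r=np.radians
stt();s=snap('wrist');cv2.imwrite('pics/ab.png',s['img'][:,:,::-1])
jog(([.5945,-.0335,.06],Rt(r(88))))
"
```

```text
t 45.1 p [ 0.5925 -0.0325  0.1613] 
 [[-0.003 -0.999  0.034]
 [ 0.001  0.034  0.999]
 [-1.     0.004  0.001]] F [-0.6   0.42 -0.92] q [-0.19  0.39 -0.06  1.13  0.   -1.73] w 0.0417
  jog [0.1025, -0.0015, -0.001] [0.001, 0.0002, -0.0016] rows>=1.6
```

View pics/ab.png

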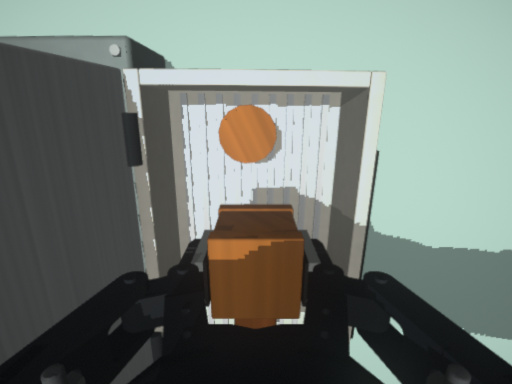

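jog_arm:
  steps:
    - [0.05, -0.002, -0.001, 0, 0, 0, 1]
    - [0.085, -0.002, -0.001, 0, 0, 0, 1]
    - [0.097, -0.002, -0.001, 0, 0, 0, 1]
    - [0.102, -0.002, -0.001, 0, 0, 0, 1]
    - [0.102, -0.002, -0.001, 0, 0, 0, 1]
    - [0.102, -0.002, -0.001, 0, 0, 0, 0.2]
    - [0.102, -0.002, -0.001, 0, 0, 0, 0.2]
    - [0.102, -0.002, -0.001, 0, 0, 0, 0.2]
    - [0.05, -0.002, 0, 0, 0, 0, 0.2]
    - [-0.01, -0.002, 0, 0, 0, 0, 0.2]
    - [-0.07, -0.002, 0, 0, 0, 0, 0]
    - [-0.12, -0.002, 0, 0, 0, 0, 0]

```text
time_s: 46.65
ee_pos: [0.5964, -0.0337, 0.286]
orientation: [0.509, -0.492, 0.508, 0.49]
wrist_force: [1.7, 0.3, -0.7]
grip_width: 0.0853
```

```bash
python3 -c "
from h import *
r=np.radians
stt();stands('wrist','pics/ac.png')
s=snap('scene');cv2.imwrite('pics/ac2.png',s['img'][:,:,::-1])
"
```

```text
t 46.65 p [ 0.5964 -0.0337  0.286 ] 
 [[ 0.003 -0.999  0.035]
 [-0.001  0.035  0.999]
 [-1.    -0.003 -0.001]] F [ 1.7   0.29 -0.65] q [-0.19  0.35  0.2   1.41 -0.   -1.73] w 0.0853
px [255. 125.] n 983 ztop 0.0881 mean [ 0.5964 -0.0881] rect c [596.3 -88. ] size [39.1 39.5] ang 67.0 V [ 14 162 176]
px [255. 168.] n 1162 ztop 0.0800 mean [ 0.5977 -0.0349] rect c [597.7 -34.5] size [40.3 39.9] ang 88.2 V [ 14 164 173]
px [258. 225.] n 216 ztop 0.0840 mean [0.5964 0.0374] rect c [597.5  36. ] size [18.8 33.4] ang 87.9 V [ 11 138  94]
px [259. 255.] n 972 ztop 0.0779 mean [0.5965 0.0854] rect c [596.7  86.2] size [55.  36.2] ang 88.8 V [ 11 141  92]
```

View pics/ac.png

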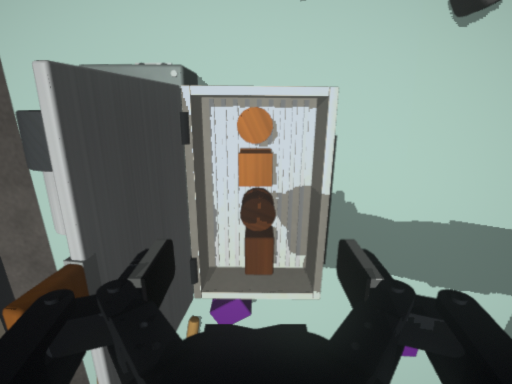

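View pics/ac2.png

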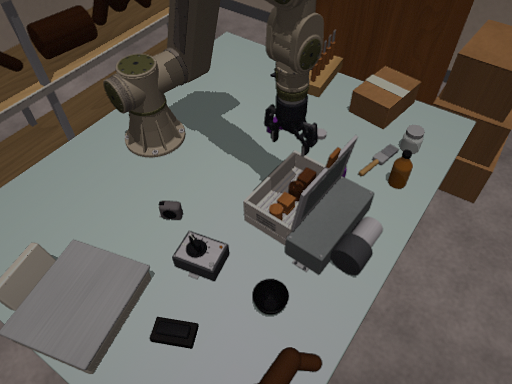

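```bash
python3 -c "
from h import *
r=np.radians
jog(([.60,-.02,.37],Rt(r(60))),([.66,0.0,.375],Rt(-.035)),([.69,0.001,.375],Rt(-.035)))
"
```

```text
jog [-0.0798, -0.0017, 0.014] [0.4888, 0.0009, 0.0126] rows>=2.6
  jog [-0.0841, -0.061, 0.036] [1.571, 0.008, 0.0113] rows>=8.4
  jog [-0.0838, -0.091, 0.0381] [1.571, 0.008, 0.0113] rows>=8.4
```

jog_arm:
  steps:
    - [-0.05, 0, 0.005, 0.1, 0, 0, 0]
    - [-0.084, 0, 0.014, 0.3, 0, 0, 0]
    - [-0.084, 0, 0.014, 0.49, 0, 0, 0]
    - [-0.084, -0.02, 0.02, 0.7, 0, 0, 0]
    - [-0.084, -0.03, 0.03, 0.9, 0, 0, 0]
    - [-0.084, -0.04, 0.036, 1.1, 0, 0, 0]
    - [-0.084, -0.05, 0.036, 1.3, 0, 0, 0]
    - [-0.084, -0.061, 0.036, 1.5, 0, 0, 0]
    - [-0.084, -0.075, 0.038, 1.571, 0, 0, 0]
    - [-0.084, -0.091, 0.038, 1.571, 0, 0, 0]
    - [-0.084, -0.091, 0.038, 1.571, 0, 0, 0]

```text
time_s: 48.12
ee_pos: [0.6891, 0.0011, 0.3652]
orientation: [0.707, 0.012, 0.707, -0.012]
wrist_force: [-0.2, -0.4, 0.8]
grip_width: 0.0854
```

```bash
python3 -c "
from h import *
stt()
s=snap('wrist');cv2.imwrite('pics/ad.png',s['img'][:,:,::-1]); X=cloud(s)
hsv=cv2.cvtColor(s['img'],cv2.COLOR_RGB2HSV)
m=(hsv[...,0]<18)&(hsv[...,1]>110)&(X[...,2]>.2)
Q=X[m]
if len(Q): print(len(Q),Q.mean(0),Q.min(0),Q.max(0))
jog(([.713,0.001,.289],Rt(-.035)))
"
```

```text
t 48.125 p [0.6891 0.0011 0.3652] 
 [[-0.001  0.035  0.999]
 [-0.     0.999 -0.035]
 [-1.    -0.    -0.001]] F [-0.25 -0.43  0.82] q [-0.11  0.6   0.79  1.76 -0.   -0.08] w 0.0854
1987 [ 7.06960255e-01 -2.03242086e-04  2.96634108e-01] [ 0.70139529 -0.0218768   0.26913034] [0.7173058  0.02083642 0.31087823]
  jog [0.0767, 0.0007, 0.0245] [0.0001, -0.001, 0.0002] rows>=1.3
```

View pics/ad.png

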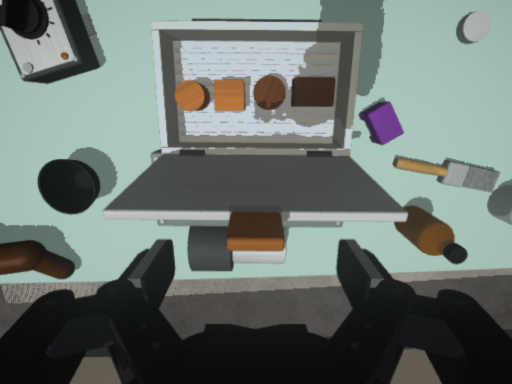

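jog_arm:
  steps:
    - [0.03, 0, 0.022, 0, 0, 0, 0]
    - [0.06, -0.001, 0.022, 0, 0, 0, 0]
    - [0.076, -0.001, 0.022, 0, 0, 0, 0]
    - [0.076, -0.001, 0.022, 0, 0, 0, 0]
    - [0.076, -0.001, 0.022, 0, 0, 0, 1]
    - [0.076, -0.001, 0.022, 0, 0, 0, 1]
    - [0.076, -0.001, 0.022, 0, 0, 0, 1]
    - [0.076, -0.001, 0.022, 0, 0, 0, 1]
  newtons: 30

```text
time_s: 49.18
ee_pos: [0.7108, -0.0, 0.2926]
orientation: [0.708, 0.012, 0.706, -0.012]
wrist_force: [-0.5, 2.0, 5.1]
grip_width: 0.0432
```

```bash
python3 -c "
from h import *
stt()"
```

```text
t 49.175 p [ 0.7108 -0.      0.2926] 
 [[ 0.003  0.035  0.999]
 [ 0.     0.999 -0.035]
 [-1.     0.     0.003]] F [-0.46  1.96  5.14] q [-0.11  0.61  0.62  1.58  0.   -0.08] w 0.0432
```

Pinched (43 mm). Carry it down along the arc.

jog_arm:
  steps:
    - [-0.001, 0, -0.01, 0, 0, 0, 1]
    - [-0.002, 0, -0.02, 0, 0, 0, 1]
    - [-0.002, 0, -0.03, 0, 0, 0, 1]
    - [-0.002, 0, -0.04, 0, 0, 0, 1]
    - [0, 0, -0.059, 0, 0, 0, 1]
    - [0.004, 0, -0.079, 0, 0, 0, 1]
    - [0.013, 0, -0.107, 0, 0, 0, 1]
    - [0.026, 0, -0.133, 0, 0, 0, 1]
    - [0.0435, 0, -0.157, 0, 0, 0, 1]
    - [0.064, 0, -0.179, 0, 0, 0, 1]
    - [0.088, 0, -0.197, 0, 0, 0, 1]
    - [0.1, 0, -0.204, 0, 0, 0, 1]

```text
time_s: 50.68
ee_pos: [0.5038, 0.0091, 0.1898]
orientation: [0.706, 0.013, 0.708, -0.01]
wrist_force: [-4.3, 10.3, 3.8]
grip_width: 0.0436
```

```bash
python3 -c "
from h import *
stt()
s=snap('side');cv2.imwrite('pics/ae.png',s['img'][:,:,::-1])"
```

```text
t 50.675 p [0.5038 0.0091 0.1898] 
 [[-0.003  0.034  0.999]
 [ 0.005  0.999 -0.034]
 [-1.     0.004 -0.003]] F [-4.29 10.25  3.77] q [-0.14  0.2  -0.24  1.13  0.   -0.11] w 0.0436
```

View pics/ae.png

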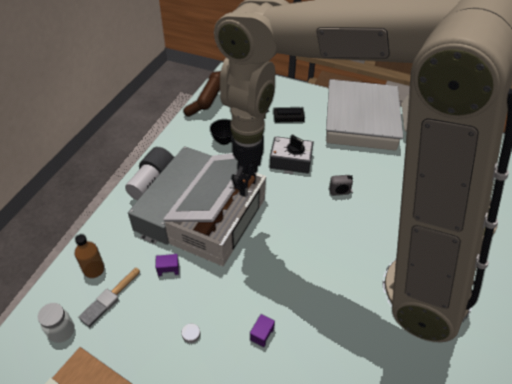

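jog_arm:
  steps:
    - [0.009, 0, -0.005, 0, 0, 0, 1]
    - [0.018, 0, -0.009, 0, 0, 0, 1]
    - [0.027, 0, -0.012, 0, 0, 0, 1]
    - [0.036, 0, -0.015, 0, 0, 0, 1]
    - [0.046, 0, -0.0175, 0, 0, 0, 1]
    - [0.055, 0, -0.019, 0, 0, 0, 1]
    - [0.065, 0, -0.0205, 0, 0, 0, 1]
    - [0.074, 0, -0.0215, 0, 0, 0, 1]
    - [0.083, 0, -0.022, 0, 0, 0, 1]
    - [0.089, 0, -0.022, 0, 0, 0, 1]
    - [0.0895, 0, -0.022, 0, 0, 0, 1]

```text
time_s: 52.1
ee_pos: [0.4802, 0.0101, 0.0994]
orientation: [0.704, 0.014, 0.71, -0.01]
wrist_force: [-7.1, 10.8, 0.4]
grip_width: 0.0435
```

```bash
python3 -c "
from h import *
stt()
s=snap('side');cv2.imwrite('pics/af.png',s['img'][100:300,60:340][:,:,::-1])"
```

```text
t 52.1 p [0.4802 0.0101 0.0994] 
 [[-0.008  0.034  0.999]
 [ 0.005  0.999 -0.034]
 [-1.     0.005 -0.008]] F [-7.1  10.83  0.37] q [-0.15  0.24 -0.43  0.91  0.   -0.12] w 0.0435
```

View pics/af.png

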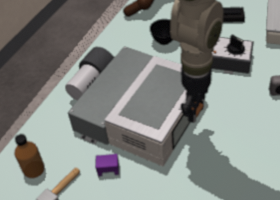

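jog_arm:
  steps:
    - [0.002, 0, 0.001, 0, 0, 0, 1]
    - [0.002, 0, 0.001, 0, 0, 0, 1]
    - [0.002, 0, 0.001, 0, 0, 0, 0]
    - [0.002, 0, 0.001, 0, 0, 0, 0]
    - [0.002, 0, 0.001, 0, 0, 0, 0]
    - [-0.04, 0, 0, 0, 0, 0, 0]
    - [-0.1, 0, 0, 0, 0, 0, 0]
    - [-0.15, 0, 0.04, 0, 0, 0, 0]
    - [-0.19, 0, 0.08, 0, 0, 0, 0]
    - [-0.19, 0, 0.08, 0, 0, 0, 0]

```text
time_s: 53.4
ee_pos: [0.5692, 0.0036, 0.2951]
orientation: [0.71, 0.012, 0.703, -0.013]
wrist_force: [-0.1, 0.5, -0.3]
grip_width: 0.0851
```

```bash
python3 -c "
from h import *
stt()
s=snap('wrist');cv2.imwrite('pics/ag.png',s['img'][:,:,::-1]); X=cloud(s)
Q=X.reshape(-1,3);Q=Q[np.isfinite(Q[:,0])]
for x in (.52,.56,.60,.64,.67):
    m=(abs(Q[:,0]-x)<.01)&(abs(Q[:,1]-.01)<.1)&(Q[:,2]>.06); print(x,np.median(Q[m,2]) if m.any() else None,m.sum())
print(' lid far',edge(X,.102,.116,.36,.72,-.11,.12,0,'max'),'near',edge(X,.102,.116,.5,.72,-.11,-.05,0),edge(X,.102,.116,.5,.72,.05,.12,0))
"
```

```text
t 53.4 p [0.5692 0.0036 0.2951] 
 [[ 0.01   0.035  0.999]
 [-0.002  0.999 -0.035]
 [-1.    -0.002  0.01 ]] F [-0.06  0.53 -0.28] q [-0.13  0.29  0.13  1.4  -0.   -0.1 ] w 0.0851
0.52 0.10743297998906454 3281
0.56 0.3572981665327732 35129
0.6 0.10848254800212692 2667
0.64 0.10849933988964466 2397
0.67 0.10748835999560369 2027
 lid far (np.float64(0.672311636364865), np.float64(0.027471665011362247), 13) near (np.float64(0.5106187502605493), np.float64(0.04319803669248447), 6) (np.float64(0.5176659069145136), np.float64(0.04670335092133071), 7)
```

View pics/ag.png

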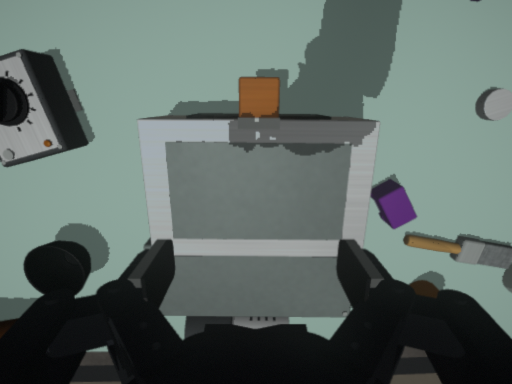

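```bash
python3 -c "
from h import *
jog(([.5,-.29,.26],Rt(0)))
"
```

```text
jog [0.0327, -0.2962, -0.0562] [-0.0352, 0.0042, 0.001] rows>=4.9
```

jog_arm:
  steps:
    - [0.008, -0.06, -0.015, 0, 0, 0, 0]
    - [0.016, -0.12, -0.03, 0, 0, 0, 0]
    - [0.024, -0.18, -0.045, 0, 0, 0, 0]
    - [0.03, -0.24, -0.055, 0, 0, 0, 0]
    - [0.033, -0.296, -0.056, -0.035, 0, 0, 0]
    - [0.033, -0.296, -0.056, -0.035, 0, 0, 0]
    - [0.033, -0.296, -0.056, -0.035, 0, 0, 0]

```text
time_s: 54.32
ee_pos: [0.4969, -0.2884, 0.2572]
orientation: [0.707, 0.001, 0.708, 0.0]
wrist_force: [0.0, 1.0, 0.7]
grip_width: 0.0857
```

```bash
python3 -c "
from h import *
stt()
s=snap('wrist');cv2.imwrite('pics/ah.png',s['img'][:,:,::-1]); X=cloud(s)
Q=X.reshape(-1,3)
m=(Q[:,2]>.05)&(Q[:,2]<.06)&(Q[:,0]>.38)&(Q[:,0]<.62)&(Q[:,1]<-.2)&(Q[:,1]>-.42)
print('console top',cv2.minAreaRect((Q[m,:2]*1000).astype(np.float32)),m.sum())
m=(Q[:,2]>.09)&(Q[:,2]<.106)&(Q[:,0]>.38)&(Q[:,0]<.62)&(Q[:,1]<-.2)&(Q[:,1]>-.42)
print('bar',Q[m].mean(0),cv2.minAreaRect((Q[m,:2]*1000).astype(np.float32)),m.sum())
u=X[...,2]; mm=(u>.09)&(u<.106)&(X[...,1]<-.2)&(X[...,1]>-.42)&(X[...,0]>.38)&(X[...,0]<.62)
r,c=np.nonzero(mm); print(r.mean(),c.mean())
r0,c0=int(r.mean()),int(c.mean())
cv2.imwrite('pics/ah2.png',cv2.resize(s['img'][max(0,r0-80):r0+80,max(0,c0-100):c0+100],None,fx=4,fy=3.6,interpolation=cv2.INTER_CUBIC)[:,:,::-1])
"
```

```text
t 54.325 p [ 0.4969 -0.2884  0.2572] 
 [[-0.002  0.001  1.   ]
 [ 0.002  1.    -0.001]
 [-1.     0.002 -0.002]] F [0.02 0.99 0.66] q [-0.67  0.31  0.07  1.33  0.   -0.66] w 0.0857
console top ((490.6390075683594, -310.62298583984375), (129.97589111328125, 99.88931274414062), 12.30712890625) 7128
bar [ 0.47769116 -0.31271085  0.09849686] ((478.6206359863281, -313.035888671875), (13.963598251342773, 46.160888671875), 71.65618896484375) 575
161.47130434782608 231.8521739130435
```

View pics/ah.png

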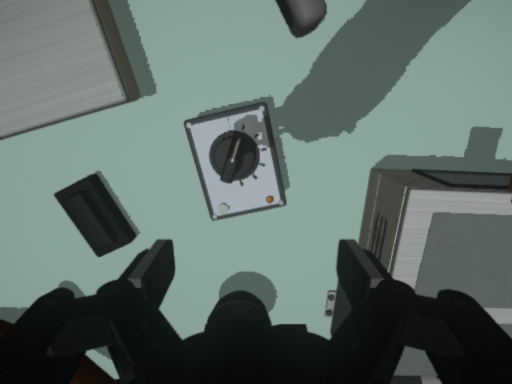

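View pics/ah2.png

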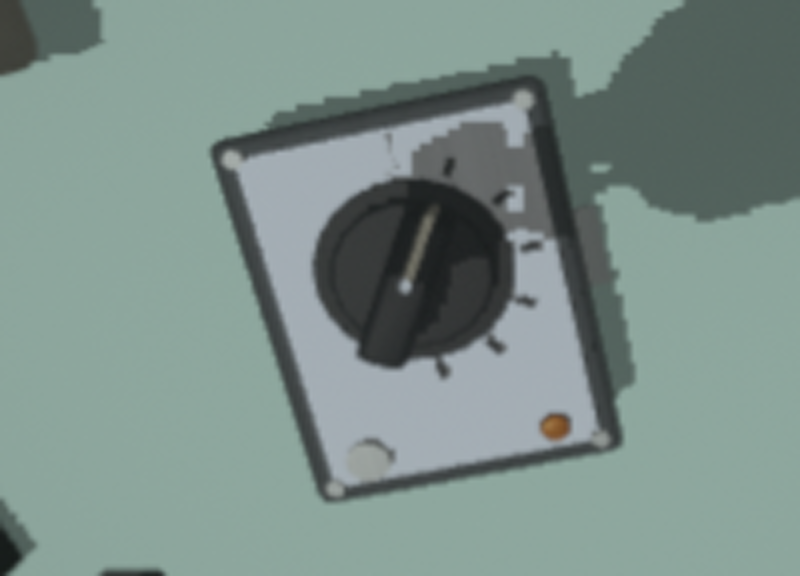

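```bash
python3 -c "
from h import *
r=np.radians
jog(([.4787,-.313,.16],Rt(r(-18.3))),([.4787,-.313,.09],Rt(r(-18.3))))
"
```

```text
jog [0.0977, -0.0252, -0.0186] [0.3197, -0.0012, -0.0012] rows>=1.7
  jog [0.1677, -0.0253, -0.0185] [0.3197, -0.0012, -0.0012] rows>=2.7
```

jog_arm:
  steps:
    - [0.05, -0.02, -0.015, 0.17, 0, 0, 0.3]
    - [0.098, -0.025, -0.0185, 0.32, 0, 0, 0.3]
    - [0.098, -0.025, -0.0185, 0.32, 0, 0, 0.3]
    - [0.098, -0.025, -0.0185, 0.32, 0, 0, 0.3]
  newtons: 50

```text
time_s: 54.88
ee_pos: [0.4808, -0.3136, 0.1623]
orientation: [0.699, 0.111, 0.697, -0.112]
wrist_force: [0.4, -0.6, 1.7]
grip_width: 0.0598
```

```bash
python3 -c "
from h import *
r=np.radians
stt()
s=snap('wrist');cv2.imwrite('pics/ai.png',s['img'][:,:,::-1]); X=cloud(s)
Q=X.reshape(-1,3)
m=(Q[:,2]>.09)&(Q[:,2]<.106)&(Q[:,0]>.43)&(Q[:,0]<.53)&(Q[:,1]<-.26)&(Q[:,1]>-.36)
print('bar',Q[m].mean(0),cv2.minAreaRect((Q[m,:2]*1000).astype(np.float32)),m.sum())
jog(([.4787,-.313,.09],Rt(r(-18.3))))
"
```

```text
t 54.875 p [ 0.4808 -0.3136  0.1623] 
 [[ 0.002  0.311  0.951]
 [-0.001  0.951 -0.311]
 [-1.    -0.001  0.002]] F [ 0.42 -0.6   1.71] q [-0.72  0.35 -0.11  1.11  0.   -0.4 ] w 0.0598
bar [ 0.47666356 -0.31258789  0.09838268] ((477.7603759765625, -313.10479736328125), (13.687114715576172, 45.5406608581543), 72.40555572509766) 1123
  jog [0.073, 0.0004, -0.0032] [0.003, 0.0042, 0.0013] rows>=1.2
```

View pics/ai.png

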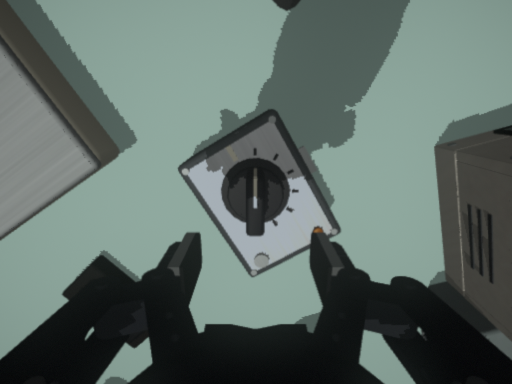

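jog_arm:
  steps:
    - [0.04, 0, -0.003, 0, 0, 0, 0.3]
    - [0.067, 0, -0.003, 0, 0, 0, 0.3]
    - [0.072, 0, -0.003, 0, 0, 0, 0.3]
    - [0.072, 0, -0.003, 0, 0, 0, 1]
    - [0.072, 0, -0.003, 0, 0, 0, 1]
    - [0.072, 0, -0.003, 0, 0, 0, 1]
    - [0.072, 0, -0.003, 0, 0, 0, 1]
    - [0.072, 0, -0.003, 0, 0, 0, 1]

```text
time_s: 55.92
ee_pos: [0.4783, -0.3134, 0.0904]
orientation: [0.7, 0.112, 0.697, -0.112]
wrist_force: [0.7, 2.9, 4.5]
grip_width: 0.0132
```

jog_arm:
  steps:
    - [0, 0, 0, 0.13, 0, 0, 1]
    - [0, 0, 0, 0.27, 0, 0, 1]
    - [0, 0, 0, 0.41, 0, 0, 1]
    - [0, 0, 0, 0.55, 0, 0, 1]
    - [0, 0, 0, 0.69, 0, 0, 1]
    - [0, 0, 0, 0.83, 0, 0, 1]
    - [0, 0, 0, 0.97, 0, 0, 1]
    - [0, 0, 0, 1.11, 0, 0, 1]
    - [0, 0, 0, 1.25, 0, 0, 1]
    - [0, 0, 0, 1.39, 0, 0, 1]
    - [0, 0, 0, 1.51, 0, 0, 1]
    - [0, 0, 0, 1.58, 0, 0, 1]

```text
time_s: 57.42
ee_pos: [0.4781, -0.3134, 0.0904]
orientation: [0.412, 0.576, 0.41, -0.575]
wrist_force: [0.1, 3.0, 6.5]
grip_width: 0.0134
```

```bash
python3 -c "
from h import *
stt()
R=q2R(env.get_state()['orientation']); print('yaw',np.degrees(np.arctan2(R[1,2],R[0,2])))
print(env.get_state()['ft_torque'])"
```

```text
t 57.425 p [ 0.4781 -0.3134  0.0904] 
 [[ 0.003  0.946 -0.325]
 [-0.001 -0.325 -0.946]
 [-1.     0.003 -0.   ]] F [0.08 3.05 6.45] q [-0.72  0.4  -0.23  0.94  0.    1.18] w 0.0134
yaw -108.96863237218197
[0.66057221 0.03279725 0.17291365]
```

Yaw is −109° against a goal of −108.3°. Release and rise.

jog_arm:
  steps:
    - [0, 0, 0, 0, 0, 0, 1]
    - [0, 0, 0, 0, 0, 0, 0.3]
    - [0, 0, 0, 0, 0, 0, 0.3]
    - [0, 0, 0, 0, 0, 0, 0.3]
    - [-0.04, 0, 0, 0, 0, 0, 0.3]
    - [-0.1, 0, 0, 0, 0, 0, 0.3]
    - [-0.15, 0, 0, 0, 0, 0, 0.3]
    - [-0.17, 0, 0, 0, 0, 0, 0.3]
    - [-0.17, 0, 0, 0, 0, 0, 0.3]

```text
time_s: 58.55
ee_pos: [0.4777, -0.3142, 0.2603]
orientation: [0.413, 0.576, 0.41, -0.575]
wrist_force: [0.0, -1.1, -0.5]
grip_width: 0.06
```

```bash
python3 -c "
from h import *
stt()
s=snap('wrist');cv2.imwrite('pics/aj.png',s['img'][:,:,::-1]); X=cloud(s)
Q=X.reshape(-1,3)
m=(Q[:,2]>.09)&(Q[:,2]<.106)&(Q[:,0]>.43)&(Q[:,0]<.53)&(Q[:,1]<-.26)&(Q[:,1]>-.36)
print('bar',Q[m].mean(0),cv2.minAreaRect((Q[m,:2]*1000).astype(np.float32)),m.sum())
m=(Q[:,2]>.05)&(Q[:,2]<.06)&(Q[:,0]>.38)&(Q[:,0]<.62)&(Q[:,1]<-.2)&(Q[:,1]>-.42)
print('console top',cv2.minAreaRect((Q[m,:2]*1000).astype(np.float32)),m.sum())
for n in ('scene','side'):
  s=snap(n);cv2.imwrite(f'pics/aj_{n}.png',s['img'][:,:,::-1])
chest_unit()
"
```

```text
t 58.55 p [ 0.4777 -0.3142  0.2603] 
 [[ 0.004  0.946 -0.323]
 [-0.003 -0.323 -0.946]
 [-1.     0.004  0.002]] F [ 0.03 -1.08 -0.51] q [-0.72  0.3   0.06  1.33  0.    1.18] w 0.06
bar [ 0.47913764 -0.31244079  0.0985265 ] ((478.8606262207031, -313.0296630859375), (45.35676193237305, 13.145134925842285), 71.37491607666016) 539
console top ((490.6480407714844, -311.2538757324219), (129.69773864746094, 100.1131362915039), 12.4221773147583) 7074
scene t 58.75
 lid near (np.float64(0.5114314823149375), np.float64(0.03078338838830586), 5) (np.float64(0.5187193963628761), np.float64(0.032820408657307704), 5)  far (np.float64(0.6751674636165034), np.float64(0.056035804493460746), 18)
 lid y lo/hi (np.float64(-0.12693310483271172), np.float64(-0.05274046044421254), 10) (np.float64(0.12844161147968666), np.float64(-0.045137114859412124), 9)
 unit near top (np.float64(0.67793763405153), np.float64(0.04000145884955415), 21)  y lo/hi (np.float64(-0.1549649300117377), np.float64(0.0016259848481310903), 6) (np.float64(0.1273624578145946), np.float64(-0.02102541417308247), 6) face 0
side t 58.8
 lid near (np.float64(0.5107913390501971), np.float64(0.029578473515055693), 7) (np.float64(0.5176532293477645), np.float64(0.051269370907117806), 7)  far (np.float64(0.6739881160301825), np.float64(0.030683620824548063), 21)
 lid y lo/hi (np.float64(-0.1175790486709591), np.float64(-0.03697325299365853), 11) (np.float64(0.13691457373209437), np.float64(-0.06368362739006472), 11)
 unit near top (np.float64(0.6966216611072176), np.float64(0.025524299333074974), 21)  y lo/hi (np.float64(-0.14622783741625575), np.float64(-0.051106674203698285), 6) (np.float64(0.13725811341137678), np.float64(-0.042932112547809764), 5) face 0
```

View pics/aj.png

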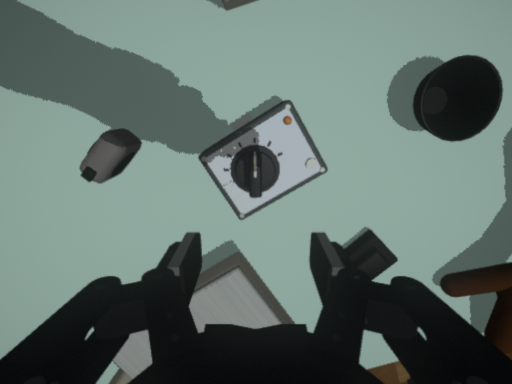

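View pics/aj_side.png

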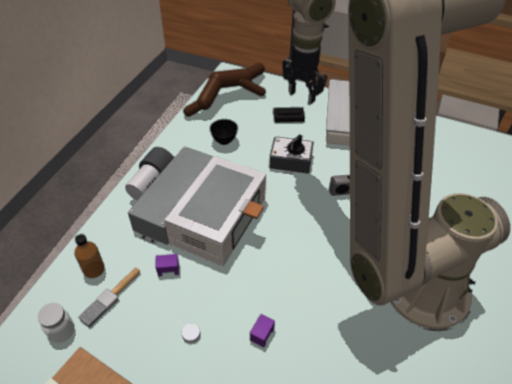

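View pics/aj_scene.png

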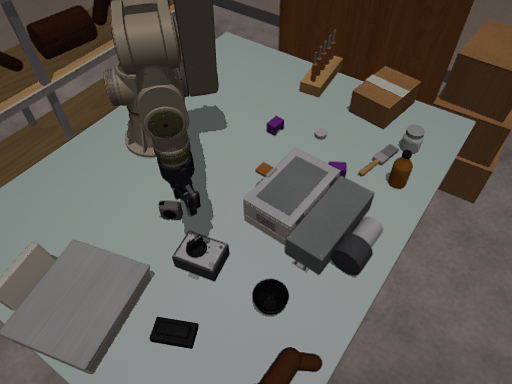

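```bash
python3 -c "
import cv2
a=cv2.imread('pics/aj_side.png')[160:270,110:290]; b=cv2.imread('pics/aj_scene.png')[140:280,230:390]
cv2.imwrite('pics/ak.png',cv2.resize(a,None,fx=4,fy=4,interpolation=cv2.INTER_CUBIC));cv2.imwrite('pics/al.png',cv2.resize(b,None,fx=4,fy=4,interpolation=cv2.INTER_CUBIC))"
```

```text
(no output)
```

View pics/ak.png

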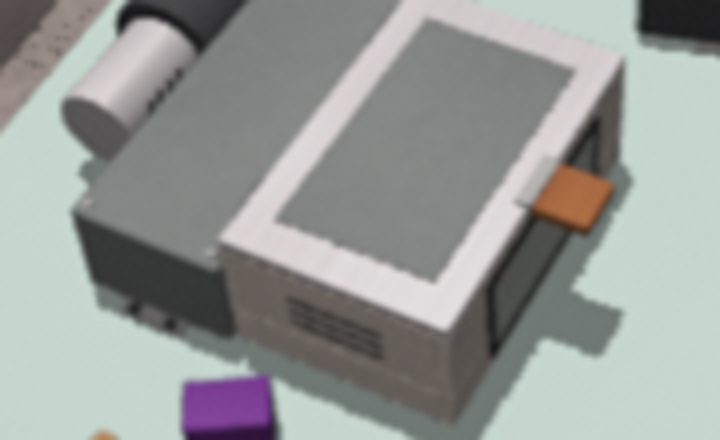

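View pics/al.png

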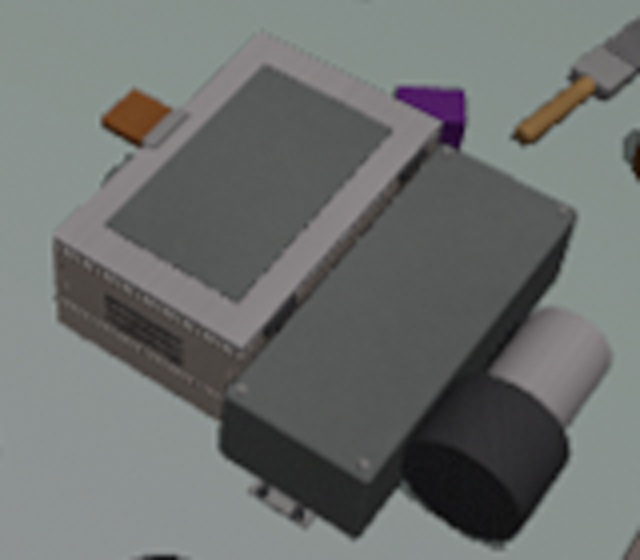

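```bash
python3 -c "
from h import *
print(env.hand_in()); stt()"
```

```text
the job is handed in; nothing more can be done
None
the job is handed in; nothing more can be done
```

The whole job is done and handed in at about 59 s on the robot's clock. No verdict was reported, so what follows rests on my own last checks.

**What I did:**
- I pushed the chest back in six alternating strokes on the bare steel corners.
- I opened the lid by its tab to the stop and stood all four stands (oblong, round, square, tall) in a row on the chest's floor.
- I then shut the lid and turned the selector from the first click to the fourth.

**Last checks:**
- **Flush and centred:** No gap shows at either end of the joint between chest and unit. The measured faces agree to within a few mm, and the chest's middle is about 13 mm from the outlet's.
- **Lid:** The lid lies level, its top at 107.5 to 108.5 mm all along.
- **Stands:** With the lid still open, the stands' tops stood at the right heights above the floor (78, 80, 84 and 88 mm above the table). They were not seen again after the lid closed.
- **Selector:** The bar sits 121° clockwise from off, which is the fourth click (120°).
- **Other things on the table:** The bystanders and purple look-alikes look unmoved in the pictures.

**Disagreements:**
- The two fixed cameras differ by 6 to 10 mm in y.
- The near-edge fit gives the chest about 0.01 rad more yaw than the unit's face, at most 3.5 mm across its width. I put that down to edge noise and did not chase it, since it is inside the 7 mm allowed.

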